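# Spin-check, stop, lock and load the pot carousel on a fly-tying bench

### The arm

A 7-joint arm with a two-finger parallel gripper is mounted at the origin on the work surface. World frame = base frame: x ahead of the robot, y to its left, z up, the work surface at z = 0. Lengths are in m, angles in degrees, forces in N, time in s.
With the tool pointing down it reaches from about 0.375 to 0.925 m from the base axis. Payload 3.1 kg.
Tool frame: the origin (TCP) lies between the finger pads; the fingertips stand 22 mm ahead of it and the grasp point (between the pads) lies 3 mm ahead of it; z points along the fingers, y is the line along which they close (so a half turn about z gives the same grasp; the last joint's range is limited). The gripper opens to 85 mm and grips with 20 to 120 N. Pads are 22 mm wide; open, the fingers measure 114 mm over their backs; the gripper's body (76 mm by 85 mm) begins 54 mm behind the grasp point. The pads swing forward as they close: fully open they stand 13 mm farther back than shut.
Start: joints at [-75.504, 21.939, 2.515, 91.553, -1.026, 66.532, -2.859], TCP at [0.223, 0.61, 0.253] pointing down, gripper open.
Joint ranges: [-149.38, 149.38], [-23.57, 123.04], [-84.95, 90], [0, 143.3], [-89.99, 269.99], [3.08, 112.72], [-163.45, 163.45]. Speed limits (degrees/s): [159.86, 159.86, 180, 180, 180, 180, 180].

### API

Orientations are given as a 3x3 rotation matrix whose columns are the frame's x, y, z axes.
In Python, from bench import manip, optics, workorder gives the robot as it stands. The module is installed in compiled form; this text tells all that it offers.
- The arm moves only by the tool apply_moves, never from a script. Its argument "motion" is a list of rows, each a list of 7 numbers: the finger opening in mm, from 0 to 85.4, then the shift along the tool's x, y, z in mm, then the turn, a rotation vector about the tool's x, y, z in degrees. A call has 1 to 8 rows; each row shifts and turns the commanded pose from where the row before left it, along the tool's axes as they then stand; what a row does not reach is not made up. A row lasts 1/12 s, in which the tool goes at most 41.7 mm and 7.16 degrees, less where a joint would pass 70% of its speed; a pose out of reach is approached as far as the arm can. A call is refused whole if a number of a shift passes 41.7 or a number of a turn 7.16, either way. A call with a gripper value outside its range is refused whole. The fingers move at their own pace and stop on an object; "force" is the grip in N (left out, the last holds). Time passes only in rows, so rows that do not move let the fingers close. It gives the time, the measured TCP pose, the force, the opening and the grip force at its end, in the units of the state.
- manip.get_obs(): the state, without advancing time (a new reading comes with each control period).
- optics.grab_frame(name): name is "side" or "top" or "wrist"; returns the picture (480x640x3 uint8, red, green, blue); there is no depth.
- optics.calibration(name): a dict with "intrinsics" (3x3 intrinsics, pixels), "rvec" (rotation vector, rad) and "tvec" (3), from world to camera coordinates, as OpenCV has them; the wrist camera has in their place "mount" (4x4, takes a point from camera to tool coordinates, whose origin is the TCP and whose axes are the flange's). Camera axes: x right, y down, z forward; pixel columns grow to the right and rows downward; lengths in m; the calibration is good to about 2 mm. The wrist camera is an equidistant fisheye: a pixel r from the principal point sees the ray r / f radians off the axis. A picture is of the moment at which its call begins: read the wrist's pose just before it. calibration takes no time and is no camera call.
- workorder.close_job(): hands the job in; it is judged then, once.
The state is a dict: "time": time; "qpos": joint angles; "joint_velocities": joint speeds; "effort": joint torques, N m; "eef_pos": TCP position; "orientation": TCP orientation; "force": force on the tool from outside, world axes, zero at the start; "ft_torque": the same for the moment, N m; "gripper_width": finger opening in m; "gripper_force": force on a finger pad.
Only numpy, scipy, OpenCV 4.12 (cv2) and the standard library are available. Lean on these libraries where they do the work, as an engineer would, in place of code of your own. Each camera call takes 0.05 s, during which the arm holds its last target. There are 200 camera calls.

### The job

Check that the freshly oiled pot carousel on the fly-tying bench runs free: push it by its knob so that it spins untouched for at least two full turns, then slow it with a finger while it still turns, so that it stops, and stays when you let go, with the hole in its rim under the fixed slot. Take the lock pin from its wooden block and push it down through slot and hole about half way, let go, take a fresh hold near its top end and push it fully home. Then stand every hook pot from the bench upright in a cup of the locked carousel, one to a cup, and leave the bottle, the thread spool and the tumbler alone.

Things in the scene. Friction and masses are not known exactly. Their poses are not given: they have to be found in the camera images.
- wheel_centre (a point): Centre of the carousel's top face, 112 mm above the bench. The carousel is a level grey laminate wheel, 250 mm across, 12 mm thick, on a vertical bearing, with four round cups around a small hub button (24 mm wide, 10 mm high). The rim is flat and bare from 90 to 124 mm radius, apart from the lock hole. Place and angle of the carousel vary.
- wheel (a joint): Wheel angle relative to its foot (rad), counter-clockwise from above, counting turns: the hole is under the slot at whole multiples of 2 pi. At rest at the start, between -1.2 and 0.6. 1.5 kg, 0.012 kg m2, low friction: pushed to 2 rad/s it coasts for about 50 s. A shut fingertip pressed lightly on the rim stops it at once; moved sideways it drags it round; let go it stays.
- knob (a point): Centre of the top of the push knob, a steel pin 10 mm thick standing 30 mm above the wheel's top face, 72 mm from the wheel's centre, opposite the lock hole. Turns with the wheel.
- lock_hole (a point): Centre of the square lock hole (24 mm wide, right through) in the wheel's rim, on the wheel's top face, 105 mm from the wheel's centre. Turns with the wheel.
- slot (a point): Centre of the 17 mm square slot in the fixed aluminium fork over the rim, on its top face, 128 mm above the bench, 105 mm from the wheel's axis. y points outwards from that axis, z up. The fork (40 mm wide, 10 thick, from 88 mm radius out to its post at 145) is 6 mm above the wheel. Under the wheel a 16 mm square bore lies in line with the slot (mouth 95 mm above the bench).
- follower (a joint): Depth (m) of the rubber friction plug in the bore: 0 at the start, 0.066 at the end of its travel. At 0 its top is 40 mm below the fork's top face. The pin's foot pushes it down against 6 N of friction (plus 20 N per m/s); it stays where it is left and the pin then stands on it.
- pin: Steel lock pin: plain round rod, 12 mm in diameter, 140 mm long, chamfered ends, 0.11 kg. Origin at the centre of its foot, z towards its top. At the start it stands in its block, foot 5 mm above the bench, 95 mm standing out. Fully home, the plug is at the end of its travel, the dark ring 105 mm up the pin is level with the fork's top and 34 mm stand out.
- pin_top (a point): Centre of the pin's top end, 140 mm above its foot.
- pin_block: Dark wooden block, 70 x 70 mm and 50 mm high, fixed, with a 15 mm square hole in the middle of its top in which the pin stands. Origin at the centre of its underside.
- cup0 (a point): Centre of the floor of one of the four cups on the wheel (on its top face, 112 mm above the bench, 55 mm from its centre, at 45 degrees to the lock hole's radius; neighbours 78 mm apart). A cup is a wooden ring fence of 52 mm inside diameter, 4 mm wall, 10 mm high. Turns with the wheel.
- cup1 (a point): Centre of the floor of one of the four cups on the wheel (on its top face, 112 mm above the bench, 55 mm from its centre, at 45 degrees to the lock hole's radius; neighbours 78 mm apart). A cup is a wooden ring fence of 52 mm inside diameter, 4 mm wall, 10 mm high. Turns with the wheel.
- cup2 (a point): Centre of the floor of one of the four cups on the wheel (on its top face, 112 mm above the bench, 55 mm from its centre, at 45 degrees to the lock hole's radius; neighbours 78 mm apart). A cup is a wooden ring fence of 52 mm inside diameter, 4 mm wall, 10 mm high. Turns with the wheel.
- cup3 (a point): Centre of the floor of one of the four cups on the wheel (on its top face, 112 mm above the bench, 55 mm from its centre, at 45 degrees to the lock hole's radius; neighbours 78 mm apart). A cup is a wooden ring fence of 52 mm inside diameter, 4 mm wall, 10 mm high. Turns with the wheel.
- pot0: Hook pot: a closed cylinder 38 mm in diameter and 46 mm high, white with a black lid, 0.06 kg, standing upright on the bench. Origin at the centre of its underside. Three or four of the pots are there.
- pot1: Hook pot: a closed cylinder 38 mm in diameter and 46 mm high, white with a black lid, 0.06 kg, standing upright on the bench. Origin at the centre of its underside. Three or four of the pots are there.
- pot2: Hook pot: a closed cylinder 38 mm in diameter and 46 mm high, white with a black lid, 0.06 kg, standing upright on the bench. Origin at the centre of its underside. Three or four of the pots are there.
- pot3: Hook pot: a closed cylinder 38 mm in diameter and 46 mm high, white with a black lid, 0.06 kg, standing upright on the bench. Origin at the centre of its underside. Three or four of the pots are there.
- bottle: Bystander: amber glass cement bottle, stands on the bench; to be left alone.
- spool: Bystander: white thread spool, stands on the bench; to be left alone.
- tumbler: Bystander: glass tumbler, stands on the bench; to be left alone.
Mind the look-alikes: they are no part of the job. Leave any purple or yellow look-alike of the pot1 alone.

How it is judged (in metres and radians):
On the way, in this order (a step that is already met when the one before it is completed fails the run):
1. the wheel has turned some two turns (11.3 rad either way) and spins on untouched (((value of joint wheel above 11.3 rad and velocity of joint wheel above 0.5 rad/s) or (value of joint wheel below -11.3 rad and velocity of joint wheel below -0.5 rad/s)) and contact force between each of the fingers, the arm and wheel below 0.05 N), for 0.5 s.
2. a finger touches the wheel while it is still turning (contact force between the fingers and wheel above 0.2 N and (velocity of joint wheel above 0.3 rad/s or velocity of joint wheel below -0.3 rad/s)).
3. the wheel stands still, untouched, with its hole under the slot (within 6 mm) (velocity of joint wheel between -0.05 and 0.05 rad/s and horizontal distance between lock_hole and slot below 0.006 m and contact force between each of the arm, the fingers and wheel below 0.05 N), for 0.5 s.
4. the pin stands partway in the bore (plug pushed 4 to 52 mm down), let go (value of joint follower between 0.004 and 0.052 m and horizontal distance between pin and slot below 0.006 m and angle between pin's own z axis and vertical below 0.12 rad and contact force between the fingers and pin below 0.05 N), for 0.3 s.
5. the pin, still partway in, is held or pushed afresh in the top quarter of its length (value of joint follower between 0.004 and 0.052 m and horizontal distance between pin and slot below 0.006 m and angle between pin's own z axis and vertical below 0.12 rad and contact force between the fingers and pin above 0.5 N and z of the grasp point in the frame of pin above 0.105 m), for 0.05 s.
6. the pin is fully home (plug at least 61 mm down) (value of joint follower above 0.061 m and z of pin_top in the frame of slot below 0.041 m and horizontal distance between pin and slot below 0.006 m and angle between pin's own z axis and vertical below 0.12 rad), for 0.2 s.
At the end, for the whole second after the job is handed in: The wheel is still, locked by the pin, with its hole under the slot (within 9 mm, more than the pin's play in the hole), the pin is fully home (plug at least 61 of 66 mm down), and every pot present stands upright, at rest, on the floor of a cup (within 10 mm of its centre) (all of step 6 and velocity of joint wheel between -0.05 and 0.05 rad/s and horizontal distance between lock_hole and slot below 0.009 m and ((horizontal distance between pot0 and cup0 below 0.01 m and z of pot0 in the frame of cup0 between -0.004 and 0.004 m) or (horizontal distance between pot0 and cup1 below 0.01 m and z of pot0 in the frame of cup1 between -0.004 and 0.004 m) or (horizontal distance between pot0 and cup2 below 0.01 m and z of pot0 in the frame of cup2 between -0.004 and 0.004 m) or (horizontal distance between pot0 and cup3 below 0.01 m and z of pot0 in the frame of cup3 between -0.004 and 0.004 m)) and angle between each of pot0, pot1, pot2, pot3's own z axis and vertical below 0.12 rad and linear speed of each of pot0, pot1, pot2, pot3 below 0.03 m/s and ((horizontal distance between pot1 and cup0 below 0.01 m and z of pot1 in the frame of cup0 between -0.004 and 0.004 m) or (horizontal distance between pot1 and cup1 below 0.01 m and z of pot1 in the frame of cup1 between -0.004 and 0.004 m) or (horizontal distance between pot1 and cup2 below 0.01 m and z of pot1 in the frame of cup2 between -0.004 and 0.004 m) or (horizontal distance between pot1 and cup3 below 0.01 m and z of pot1 in the frame of cup3 between -0.004 and 0.004 m)) and ((horizontal distance between pot2 and cup0 below 0.01 m and z of pot2 in the frame of cup0 between -0.004 and 0.004 m) or (horizontal distance between pot2 and cup1 below 0.01 m and z of pot2 in the frame of cup1 between -0.004 and 0.004 m) or (horizontal distance between pot2 and cup2 below 0.01 m and z of pot2 in the frame of cup2 between -0.004 and 0.004 m) or (horizontal distance between pot2 and cup3 below 0.01 m and z of pot2 in the frame of cup3 between -0.004 and 0.004 m)) and ((horizontal distance between pot3 and cup0 below 0.01 m and z of pot3 in the frame of cup0 between -0.004 and 0.004 m) or (horizontal distance between pot3 and cup1 below 0.01 m and z of pot3 in the frame of cup1 between -0.004 and 0.004 m) or (horizontal distance between pot3 and cup2 below 0.01 m and z of pot3 in the frame of cup2 between -0.004 and 0.004 m) or (horizontal distance between pot3 and cup3 below 0.01 m and z of pot3 in the frame of cup3 between -0.004 and 0.004 m))); the robot touches nothing.
It fails at once if the bottle is moved more than 30 mm or tipped (distance of bottle from where it was at the start of the episode above 0.03 m or angle between bottle's own z axis and vertical above 0.4 rad).
It fails at once if the spool is moved more than 30 mm or tipped (distance of spool from where it was at the start of the episode above 0.03 m or angle between spool's own z axis and vertical above 0.4 rad).
It fails at once if the tumbler is moved more than 30 mm or tipped (distance of tumbler from where it was at the start of the episode above 0.03 m or angle between tumbler's own z axis and vertical above 0.4 rad).
Of pot0, pot1, pot2, pot3 only 3 to 4 are there at a start; the rules pass over those that are not, and their reading is None.
At some moment in a run one of pot0, pot1, pot2, pot3 may be knocked a few centimetres aside while the robot is not near it.
It also fails if it takes over 210 s, if anything falls off the work surface, if the arm or the gripper's body presses on something with over 40 N, if the wrist force passes 120 N, or if a joint passes its speed limit or range.

## Working session

There is one attempt and no reset: what is moved stays moved. The work goes in short steps, Python scripts to look and compute and a tool call to move; the robot and the scene stay as the last step left them, time stands still between calls to the robot, and variables do not carry over. Pictures are saved under pics/ and viewed, at most 14 in all, crops included, and the job is handed in when it is done.

Besides the shell and the picture viewer there is one more tool, called after "Call:" in YAML: its name, and indented under it one key for each argument. apply_moves: Moves the arm, as the interface text tells. Its arguments: {"type":"object","properties":{"motion":{"type":"array","items":{"type":"array","items":{"type":"number"}}},"force":{"type":"number"}},"required":["motion"]}

```bash
mkdir -p pics; python3 - <<'E'
from bench import manip, optics
import cv2,numpy as np
s=manip.get_obs(); print({k:np.round(v,3).tolist() for k,v in s.items()})
for n in("side","top"):
    cv2.imwrite(f"pics/{n}0.png",optics.grab_frame(n)[:,:,::-1]); 
    c=optics.calibration(n); print(n,{k:np.round(v,3).tolist() for k,v in c.items()})
c=optics.calibration("wrist");print({k:np.round(v,3).tolist() for k,v in c.items()})
E
```

```text
{'time': 0.0, 'qpos': [-75.505, 21.994, 2.511, 91.65, -1.026, 66.534, -2.86], 'joint_velocities': [0.093, -0.032, -0.021, -0.033, -0.069, 0.105, 0.097], 'effort': [0.0, -43.347, 1.025, -24.951, 0.011, 0.011, -0.0], 'eef_pos': [0.223, 0.61, 0.252], 'orientation': [[-0.939, 0.344, -0.001], [0.344, 0.939, -0.003], [-0.0, -0.003, -1.0]], 'force': [0.706, -0.32, 0.425], 'ft_torque': [0.023, -0.022, -0.013], 'gripper_force': 0.0, 'gripper_width': 0.085}
side {'intrinsics': [[534.62, 0.0, 311.948], [0.0, 534.62, 244.939], [0.0, 0.0, 1.0]], 'rvec': [2.269, -0.241, 0.107], 'tvec': [-0.574, 0.146, 1.277]}
top {'intrinsics': [[588.88, 0.0, 319.389], [0.0, 588.88, 238.795], [0.0, 0.0, 1.0]], 'rvec': [2.115, -2.162, 0.204], 'tvec': [-0.016, 0.602, 1.305]}
{'intrinsics': [[371.648, 0.0, 320.952], [0.0, 371.648, 233.282], [0.0, 0.0, 1.0]], 'mount': [[0.001, -0.959, -0.282, 0.071], [1.0, 0.001, 0.001, -0.0], [-0.0, -0.282, 0.959, -0.12], [0.0, 0.0, 0.0, 1.0]]}
```

View pics/top0.png

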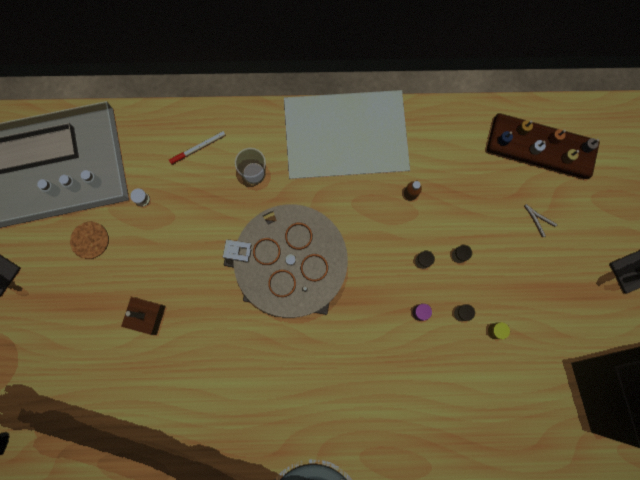

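View pics/side0.png

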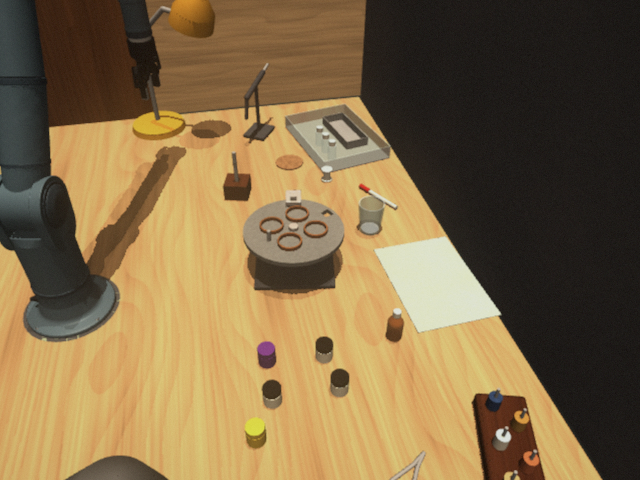

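The top view shows the wheel centre at (291,261), fork and slot near (240,250), hole at (268,215), knob at (305,290), pin top at (128,314), and three pots at (426,259), (463,254) and (466,313). The side view agrees, with no fourth pot visible.

```bash
cat > h.py <<'E'
from bench import manip, optics
import cv2,numpy as np
def cast(n,uv,z):
    c=optics.calibration(n);R=cv2.Rodrigues(np.array(c["rvec"],float))[0];t=np.array(c["tvec"],float).ravel()
    d=R.T@np.linalg.solve(c["intrinsics"],[uv[0],uv[1],1.]);o=-R.T@t
    return (o+d*(z-o[2])/d[2])
def proj(n,p):
    c=optics.calibration(n)
    return cv2.projectPoints(np.array([p],float),np.array(c["rvec"],float),np.array(c["tvec"],float),np.array(c["intrinsics"]),None)[0].ravel()
def wcast(uv,z,s=None):
    s=s or manip.get_obs();c=optics.calibration("wrist");K=np.array(c["intrinsics"]);M=np.array(c["mount"])
    d=np.array([uv[0]-K[0,2],uv[1]-K[1,2]]);r=np.hypot(*d);th=r/K[0,0]
    v=np.r_[np.sin(th)*d/max(r,1e-9),np.cos(th)]
    R=np.array(s["orientation"]);o=R@M[:3,3]+s["eef_pos"];v=R@M[:3,:3]@v
    return o+v*(z-o[2])/v[2]
def wproj(p,s=None):
    s=s or manip.get_obs();c=optics.calibration("wrist");K=np.array(c["intrinsics"]);M=np.array(c["mount"])
    R=np.array(s["orientation"]);v=M[:3,:3].T@(R.T@(np.array(p)-s["eef_pos"])-M[:3,3])
    th=np.arctan2(np.hypot(v[0],v[1]),v[2]);return K[:2,2]+K[0,0]*th*v[:2]/np.hypot(v[0],v[1])
def tool(dp,s=None):
    "world shift (m) to tool axes, mm"
    s=s or manip.get_obs();return np.round(np.array(s["orientation"]).T@np.array(dp)*1000,1)
E
python3 - <<'E'
from h import *
im=cv2.imread("pics/top0.png");big=cv2.resize(im[190:340,110:360],None,fx=3.2,fy=3.2,interpolation=cv2.INTER_CUBIC)
cv2.imwrite("pics/crop1.png",cv2.convertScaleAbs(big,alpha=1.5))
P={"wheel":((291,261),.112),"hub":((291,260),.122),"fork":((242,250.5),.128),"hole":((268,215),.112),"knob":((305,290),.142),"pintop":((128,314),.145),"pot a":((426,259),.046),"b":((463,254),.046),"c":((466,313),.046),"bottle":((416,185),.07),"tumb":((254,172),.0),"spool":((140,198),.03),"block":((144,316),.05)}
for k,(uv,z) in P.items():print(k,np.round(cast("top",uv,z),3))
E
```

```text
wheel [0.544 0.036 0.112]
hub [0.544 0.035 0.122]
fork [0.567 0.141 0.128]
hole [0.647 0.085 0.112]
knob [0.477 0.006 0.142]
pintop [0.435 0.376 0.145]
pot a [ 0.551 -0.274  0.046]
b [ 0.561 -0.36   0.046]
c [ 0.425 -0.358  0.046]
bottle [ 0.721 -0.255  0.07 ]
tumb [0.78  0.126 0.   ]
spool [0.712 0.392 0.03 ]
block [0.434 0.37  0.05 ]
```

View pics/crop1.png

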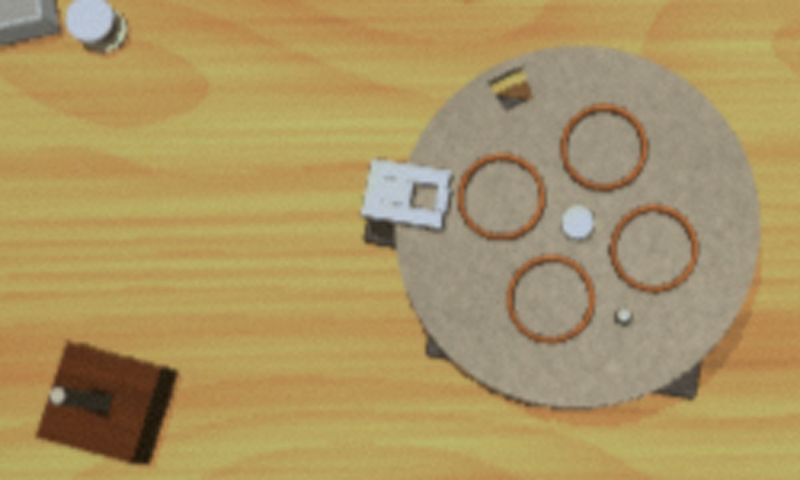

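The crop puts the slot at about px (242.5,251.3), so world (0.566,0.140), which is 106 mm from the centre as expected. The wheel sits at about -0.92 rad. Next I move over the knob's approach side with the fingers shut and the tool squared to the world axes.

Call:
apply_moves:
  motion:
    - [0,0,0,0,0,0,-6.7]
    - [0,0,0,0,0,0,-6.7]
    - [0,0,0,0,0,0,-6.7]
    - [0,-15,-36.5,0,0,0,0]
    - [0,-15,-36.5,0,0,0,0]
    - [0,-15,-36.5,0,0,0,0]
    - [0,-15,-36.5,0,0,0,0]
    - [0,-15,-36.5,0,0,0,0]
  force: 30

```text
time: 0.77
eef_pos: [0.2986, 0.4257, 0.2526]
orientation: [[-1.0, -0.0, -0.001], [-0.0, 1.0, -0.001], [0.001, -0.001, -1.0]]
force: [1.7, -0.3, 0.2]
gripper_width: -0.0003
gripper_force: 0.0
```

Call:
apply_moves:
  motion:
    - [0,-15,-36.5,0,0,0,0]
    - [0,-15,-36.5,0,0,0,0]
    - [0,-15,-36.5,0,0,0,0]
    - [0,-15,-36.5,0,0,0,0]
    - [0,-15,-36.5,0,0,0,0]
    - [0,-15,-36.5,0,0,0,0]
    - [0,-15,-36.5,0,0,0,0]
    - [0,0,0,0,0,0,0]

```text
time: 1.43
eef_pos: [0.4059, 0.1636, 0.253]
orientation: [[-1.0, 0.013, 0.0], [0.013, 1.0, -0.003], [-0.0, -0.003, -1.0]]
force: [0.3, 0.3, -0.7]
gripper_width: -0.0
gripper_force: 0.0
```

Call:
apply_moves:
  motion:
    - [0,-15,-36.5,0,0,0,0]
    - [0,-15,-36.5,0,0,0,0]
    - [0,0,0,0,0,0,0]
    - [0,0,0,0,0,0,0]

```text
time: 1.77
eef_pos: [0.4337, 0.097, 0.253]
orientation: [[-1.0, 0.006, -0.001], [0.006, 1.0, -0.0], [0.001, -0.0, -1.0]]
force: [-0.8, 0.6, -0.3]
gripper_width: -0.0004
gripper_force: 0.0
```

```bash
python3 - <<'E'
from h import *
s=manip.get_obs();im=optics.grab_frame("wrist")[:,:,::-1].copy();cv2.imwrite("pics/w0.png",im)
for p in [(.544,.036,.112),(.544,.036,.122),(.566,.140,.128),(.647,.085,.112),(.477,.006,.142),(.435,.376,.145)]:
    u=wproj(p,s);print(p,np.round(u,1));cv2.circle(im,tuple(int(round(a)) for a in u),3,(0,255,0),1)
cv2.imwrite("pics/w0m.png",im)
E
```

```text
(0.544, 0.036, 0.112) [250.1 351.9]
(0.544, 0.036, 0.122) [248.1 358.6]
(0.566, 0.14, 0.128) [373.2 383.6]
(0.647, 0.085, 0.112) [310.  435.1]
(0.477, 0.006, 0.142) [194.7 296.3]
(0.435, 0.376, 0.145) [641.6 237.8]
```

View pics/w0m.png

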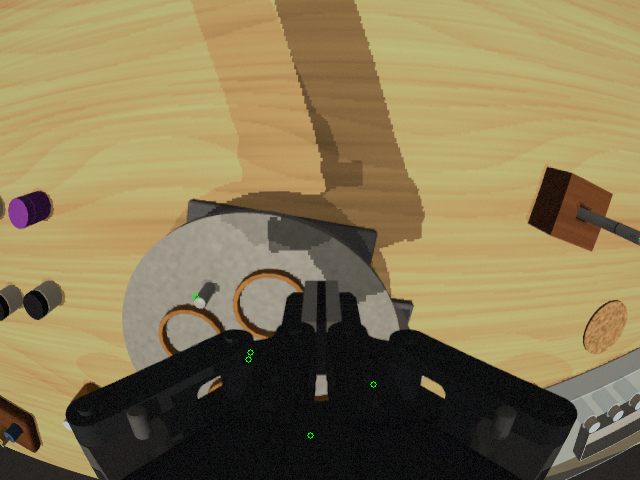

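The wrist view shows the knob top at (199,301), about 4 mm from my estimate, so that is good enough. I go down behind the knob and push.

Call:
apply_moves:
  motion:
    - [0,-7,-14,33,0,0,0]
    - [0,-7,-13,33,0,0,0]
    - [0,0,0,25,0,0,0]
    - [0,0,0,9,0,0,0]
    - [0,0,0,0,0,0,0]
    - [0,0,0,0,0,0,0]

```text
time: 2.32
eef_pos: [0.4471, 0.0739, 0.1534]
orientation: [[-1.0, -0.003, -0.001], [-0.003, 1.0, 0.0], [0.001, 0.0, -1.0]]
force: [-0.2, 0.0, 0.7]
gripper_width: 0.0
gripper_force: 0.0
```

Call:
apply_moves:
  motion:
    - [0,-4,-9,0,0,0,0]
    - [0,-6.5,-14.5,0,0,0,0]
    - [0,-6.5,-14.5,0,0,0,0]
    - [0,-6.5,-14.5,0,0,0,0]
    - [0,-6.5,-14.5,0,0,0,0]
    - [0,-6,-15,0,0,0,0]
    - [0,-5,-15,0,0,0,0]
    - [0,4,10,-35,0,0,0]

```text
time: 2.98
eef_pos: [0.4824, -0.0187, 0.1851]
orientation: [[-1.0, 0.005, -0.009], [0.005, 1.0, -0.006], [0.008, -0.006, -1.0]]
force: [-0.7, -0.3, -0.6]
gripper_width: -0.0
gripper_force: 0.0
```

Call:
apply_moves:
  motion:
    - [0,30,0,-25,0,0,0]
    - [0,40,0,0,0,0,0]
    - [0,10,0,0,0,0,0]

```text
time: 3.23
eef_pos: [0.4013, -0.0139, 0.2152]
orientation: [[-1.0, -0.001, 0.0], [-0.001, 1.0, 0.003], [-0.0, 0.003, -1.0]]
force: [-1.9, 0.7, -0.8]
gripper_width: -0.0001
gripper_force: 0.0
```

```bash
cat >> h.py <<'E'
C=np.array([.544,.036]);SA=np.degrees(np.arctan2(.104,.022))
def hole(name="top",save=None):
    t=manip.get_obs()["time"];im=optics.grab_frame(name)[:,:,::-1].copy()
    if save:cv2.imwrite(save,im)
    a=np.arange(0,360,1.);S=[]
    for r in (.098,.105,.112):
        u=np.array([proj(name,(C[0]+r*np.cos(np.radians(x)),C[1]+r*np.sin(np.radians(x)),.112)) for x in a],np.float32)
        px=cv2.remap(im,u[:,:1],u[:,1:],cv2.INTER_LINEAR);S.append(cv2.cvtColor(px,cv2.COLOR_BGR2HSV)[:,0])
    S=np.array(S).astype(int);sat=S[:,:,1].mean(0)
    m=(sat>95)&(S[:,:,2].mean(0)>50)
    z=np.exp(1j*np.radians(a))[m];return t,m.sum(),np.degrees(np.angle(z.mean()))%360 if m.any() else None,a[m].astype(int).tolist()
E
python3 - <<'E'
from h import *
for i in range(4):print(hole(save="pics/sp%d.png"%i))
E
```

```text
(3.2333, np.int64(0), None, [])
(3.2833, np.int64(0), None, [])
(3.3333, np.int64(0), None, [])
(3.3833, np.int64(11), np.float64(162.0), [157, 158, 159, 160, 161, 162, 163, 164, 165, 166, 167])
```

```bash
python3 - <<'E'
from h import *
for i in range(8):print(hole(save="pics/sq%d.png"%i)[:3])
E
```

```text
(3.4333, np.int64(0), None)
(3.4833, np.int64(0), None)
(3.5333, np.int64(0), None)
(3.5833, np.int64(0), None)
(3.6333, np.int64(0), None)
(3.6833, np.int64(0), None)
(3.7333, np.int64(0), None)
(3.7833, np.int64(10), np.float64(243.5))
```

```bash
python3 - <<'E'
import cv2,numpy as np
f=["sp0","sp3","sq3","sq4","sq5","sq7"]
c=[cv2.convertScaleAbs(cv2.resize(cv2.imread(f"pics/{n}.png")[190:330,220:360],None,fx=1.85,fy=1.85),alpha=1.7) for n in f]
cv2.imwrite("pics/mont.png",np.vstack([np.hstack(c[:3]),np.hstack(c[3:])]))
E
```

```text
(no output)
```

View pics/mont.png

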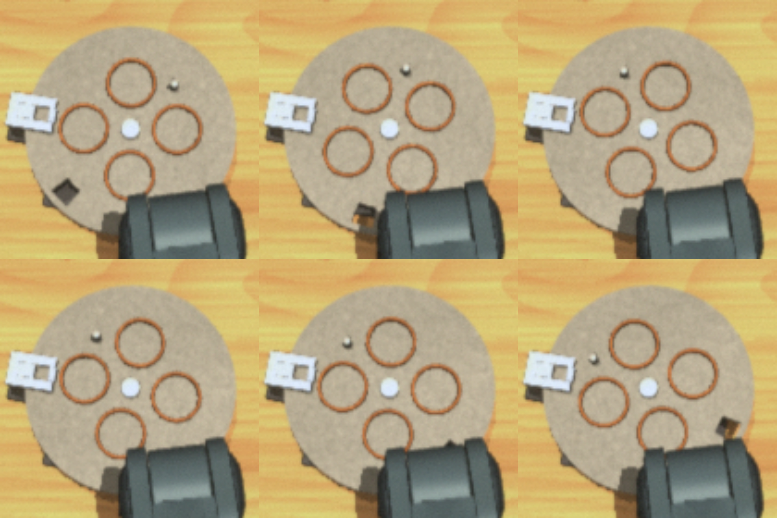

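The frames show the wheel spinning counter-clockwise at about 3.5 rad/s. The arm hides the lower right part, and the hole sometimes looks dark instead of wood-coloured. I hover over the rim at its near side (180°).

Call:
apply_moves:
  motion:
    - [0,-12,17,25,0,0,0]
    - [0,-12,17,25,0,0,0]
    - [0,-12,16,20,0,0,0]
    - [0,0,0,2,0,0,0]
    - [0,0,0,0,0,0,0]

```text
time: 4.25
eef_pos: [0.4395, 0.0357, 0.1397]
orientation: [[-1.0, -0.002, -0.004], [-0.002, 1.0, -0.003], [0.004, -0.003, -1.0]]
force: [-1.0, -0.8, 0.2]
gripper_width: -0.0001
gripper_force: 0.0
```

```bash
cat >> h.py <<'E'
def knob(save=None):
    "knob bright top at r=72mm, z=.142, -> hole angle"
    t=manip.get_obs()["time"];im=optics.grab_frame("top")[:,:,::-1].copy()
    if save:cv2.imwrite(save,im)
    a=np.arange(0,360,1.);u=np.array([[proj("top",(C[0]+r*np.cos(np.radians(x)),C[1]+r*np.sin(np.radians(x)),.142)) for x in a] for r in (.069,.072,.075)],np.float32)
    px=cv2.cvtColor(cv2.remap(im,u[...,0],u[...,1],cv2.INTER_LINEAR),cv2.COLOR_BGR2HSV).astype(int)
    m=px.min(0) if 0 else px.mean(0)
    sc=m[:,2]-2*m[:,1]; sc[(abs((a-SA+180)%360-180)<25)]=-999
    i=sc.argmax();return round(t,3),int(sc[i]),int(m[i,2]),(a[i]+180)%360,round((a[i]+180-SA+180)%360-180,1)
E
python3 - <<'E'
from h import *
print(manip.get_obs()["time"],manip.get_obs()["eef_pos"])
for i in range(8):print(knob(save="pics/sr%d.png"%i),hole("top")[1:3])
E
```

```text
4.25 [0.4395194  0.03569845 0.13967721]
(4.25, 23, 113, np.float64(52.0), np.float64(-26.1)) (np.int64(12), np.float64(343.5))
(4.35, 21, 113, np.float64(70.0), np.float64(-8.1)) (np.int64(12), np.float64(2.499999999999998))
(4.45, 21, 113, np.float64(53.0), np.float64(-25.1)) (np.int64(11), np.float64(21.0))
(4.55, 21, 111, np.float64(121.0), np.float64(42.9)) (np.int64(0), None)
(4.65, 77, 114, np.float64(52.0), np.float64(-26.1)) (np.int64(11), np.float64(58.99999999999999))
(4.75, 75, 116, np.float64(71.0), np.float64(-7.1)) (np.int64(0), None)
(4.85, 82, 123, np.float64(91.0), np.float64(12.9)) (np.int64(6), np.float64(100.50000000000001))
(4.95, 76, 119, np.float64(110.0), np.float64(31.9)) (np.int64(0), None)
```

Call:
apply_moves:
  motion:
    - [0,0,0,0,0,0,0]
    - [0,0,0,0,0,0,0]
    - [0,0,0,0,0,0,0]
    - [0,0,0,0,0,0,0]
    - [0,0,0,0,0,0,0]
    - [0,0,0,0,0,0,0]
    - [0,0,0,0,0,0,0]
    - [0,0,0,0,0,0,0]

```text
time: 5.72
eef_pos: [0.4404, 0.0354, 0.1413]
orientation: [[-1.0, -0.0, -0.0], [-0.0, 1.0, -0.0], [0.0, -0.0, -1.0]]
force: [-0.7, -0.5, 0.1]
gripper_width: -0.0001
gripper_force: 0.0
```

Call:
apply_moves:
  motion:
    - [0,0,0,0,0,0,0]
    - [0,0,0,0,0,0,0]
    - [0,0,0,0,0,0,0]
    - [0,0,0,0,0,0,0]
    - [0,0,0,0,0,0,0]
    - [0,0,0,0,0,0,0]
    - [0,0,0,0,0,0,0]
    - [0,0,0,0,0,0,0]

```text
time: 6.38
eef_pos: [0.4404, 0.0354, 0.1413]
orientation: [[-1.0, -0.0, -0.0], [-0.0, 1.0, 0.0], [0.0, 0.0, -1.0]]
force: [0.4, -0.2, -0.1]
gripper_width: -0.0002
gripper_force: 0.0
```

Call:
apply_moves:
  motion:
    - [0,0,0,0,0,0,0]
    - [0,0,0,0,0,0,0]
    - [0,0,0,0,0,0,0]
    - [0,0,0,0,0,0,0]
    - [0,0,0,0,0,0,0]
    - [0,0,0,0,0,0,0]
    - [0,0,0,0,0,0,0]
    - [0,0,0,0,0,0,0]

```text
time: 7.05
eef_pos: [0.4404, 0.0354, 0.1413]
orientation: [[-1.0, -0.0, -0.0], [-0.0, 1.0, -0.0], [0.0, -0.0, -1.0]]
force: [0.4, -0.3, -0.5]
gripper_width: 0.0001
gripper_force: 0.0
```

```bash
python3 - <<'E'
from h import *
for i in range(14):
    r=hole("top");print(np.round(r[0],3),r[1],r[2])
E
```

```text
7.05 0 None
7.1 0 None
7.15 0 None
7.2 0 None
7.25 0 None
7.3 0 None
7.35 0 None
7.4 0 None
7.45 0 None
7.5 0 None
7.55 6 240.5
7.6 12 246.5
7.65 12 255.5
7.7 13 265.0
```

Call:
apply_moves:
  motion:
    - [0,0,0,0,0,0,0]
    - [0,0,0,0,0,0,0]
    - [0,0,0,0,0,0,0]
    - [0,0,0,0,0,0,0]
    - [0,0,0,0,0,0,0]
    - [0,0,0,0,0,0,0]
    - [0,0,0,0,0,0,0]
    - [0,0,0,5,0,0,0]

```text
time: 8.42
eef_pos: [0.4413, 0.0356, 0.1369]
orientation: [[-1.0, -0.0, 0.002], [-0.0, 1.0, 0.001], [-0.002, 0.001, -1.0]]
force: [0.4, -0.3, 0.6]
gripper_width: -0.0003
gripper_force: 0.0
```

Call:
apply_moves:
  motion:
    - [0,0,0,3,0,0,0]
    - [0,0,0,2,0,0,0]
    - [0,0,0,0,0,0,0]
    - [0,0,0,0,0,0,0]

```text
time: 8.75
eef_pos: [0.4406, 0.0359, 0.1339]
orientation: [[-1.0, 0.0, -0.003], [0.0, 1.0, 0.002], [0.003, 0.002, -1.0]]
force: [-8.2, -0.4, 25.9]
gripper_width: -0.0
gripper_force: 12.6
```

```bash
python3 - <<'E'
from h import *
print(manip.get_obs()["force"],manip.get_obs()["eef_pos"])
for i in range(2):
    r=hole("top",save="pics/st%d.png"%i);print(np.round(r[0],3),r[1],r[2]); 
    print(knob(save="pics/su%d.png"%i))
E
```

```text
[-8.22193287 -0.44966843 25.88416375] [0.44064095 0.03589779 0.13394721]
8.75 1 48.00000000000001
(8.8, 45, 99, np.float64(46.0), np.float64(-32.1))
8.85 1 48.00000000000001
(8.9, 49, 99, np.float64(46.0), np.float64(-32.1))
```

The wheel stopped with the hole at about 47°, so it needs about +31°. I check the angle from the cup rings and measure the slot more closely.

```bash
cat >> h.py <<'E'
def cups(im):
    "wheel centre and cup centres from the ring fences, top picture (BGR)"
    h=cv2.cvtColor(im,cv2.COLOR_BGR2HSV);m=((h[...,1]>110)&(h[...,2]>40)).astype(np.uint8)
    k=np.zeros_like(m);c=proj("top",(*C,.112));cv2.circle(k,tuple(int(round(v)) for v in c),44,1,-1);m*=k
    P=[]
    for q in cv2.findContours(m,cv2.RETR_EXTERNAL,cv2.CHAIN_APPROX_NONE)[0]:
        (x,y),r=cv2.minEnclosingCircle(q)
        if 10<r<17:P.append(cast("top",(x,y),.119)[:2])
    return np.array(P)
E
python3 - <<'E'
from h import *
im=cv2.imread("pics/st1.png");P=cups(im);print(P.round(4))
if len(P)>=3:
    for p in P:
        d=p-C;print(np.hypot(*d).round(4),np.degrees(np.arctan2(d[1],d[0])).round(1))
    print("mean",P.mean(0))
b=cv2.resize(im[190:340,215:365],None,fx=4,fy=4,interpolation=cv2.INTER_CUBIC);cv2.imwrite("pics/c2.png",cv2.convertScaleAbs(b,alpha=1.7))
E
```

```text
[[ 0.5458 -0.0175]
 [ 0.5471  0.0929]
 [ 0.6018  0.0367]]
0.0535 -88.0
0.057 86.9
0.0578 0.7
mean [0.56491    0.03740025]
```

View pics/c2.png

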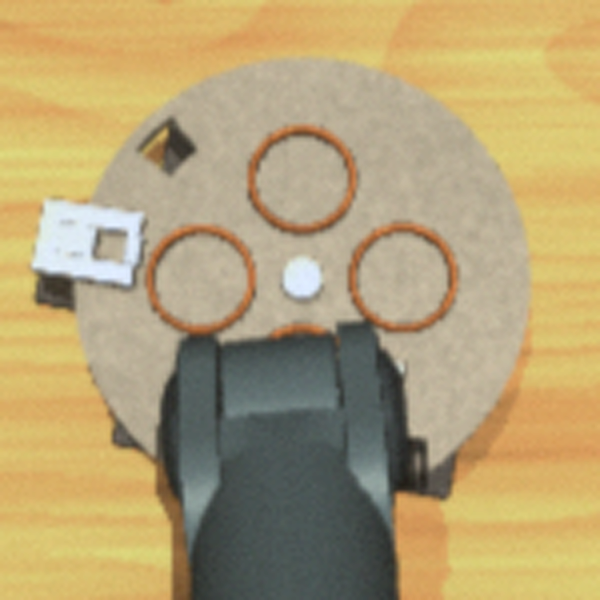

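Call:
apply_moves:
  motion:
    - [0,0,0,-1,0,0,0]
    - [0,-0.5,-9.3,0,0,0,0]
    - [0,-1.3,-9.1,0,0,0,0]
    - [0,-2.2,-9,0,0,0,0]
    - [0,-2.9,-8.8,0,0,0,0]
    - [0,-3.7,-8.5,0,0,0,0]
    - [0,-4.4,-8.1,0,0,0,0]
    - [0,-5.1,-7.7,0,0,0,0]

```text
time: 9.62
eef_pos: [0.4633, -0.0253, 0.1341]
orientation: [[-1.0, -0.0, 0.005], [-0.0, 1.0, 0.001], [-0.005, 0.001, -1.0]]
force: [0.4, 0.3, 8.7]
gripper_width: 0.0002
gripper_force: 4.2
```

Call:
apply_moves:
  motion:
    - [0,0,0,0,0,0,0]
    - [0,0,0,0,0,0,0]

```text
time: 9.78
eef_pos: [0.4634, -0.026, 0.1341]
orientation: [[-1.0, 0.002, 0.005], [0.002, 1.0, -0.0], [-0.005, -0.0, -1.0]]
force: [-0.5, -0.2, 10.7]
gripper_width: 0.0
gripper_force: 5.3
```

```bash
cat > ang.py <<'E'
from h import *
import sys
im=optics.grab_frame("top")[:,:,::-1].copy();cv2.imwrite(sys.argv[1],im)
s=manip.get_obs();print(s["eef_pos"],s["force"])
P=cups(im);print(P.round(4).tolist());C2=np.array([.5465,.0377])
for p in P: d=p-C2;print(np.hypot(*d).round(4),(np.degrees(np.arctan2(d[1],d[0]))-45)%90)
b=cv2.resize(im[190:340,215:365],None,fx=4,fy=4,interpolation=cv2.INTER_CUBIC);cv2.imwrite(sys.argv[1].replace(".","c."),cv2.convertScaleAbs(b,alpha=1.7))
E
python3 ang.py pics/d1.png
```

```text
[ 0.46318571 -0.02566325  0.1340665 ] [-0.56930425 -0.36162856 10.57779076]
[[0.514, 0.0819], [0.5792, -0.0067], [0.5908, 0.0704]]
0.0548 81.33629801227556
0.0551 81.41214929614563
0.0551 81.40881246865982
```

```bash
python3 - <<'E'
from h import *
C2=np.array([.5465,.0377])
im=cv2.imread("pics/st1.png").astype(int)  # before: slot shows wheel
s=im[236:268,218:256];g=s.min(2)
m=(g>95).astype(np.uint8)
print("\n".join("".join("#" if v else "." for v in r) for r in m))
n,l,st,ce=cv2.connectedComponentsWithStats(1-m,connectivity=4)
for i in range(1,n):print(st[i],ce[i]+[218,236],cast("top",ce[i]+[218,236],.128))
ys,xs=np.nonzero(m)
hb=cv2.imread("pics/st1.png")[250:268,282:300].min(2);y,x=np.nonzero(hb>130);print("hub",x.mean()+282,y.mean()+250,cast("top",(x.mean()+282,y.mean()+250),.122))
E
```

```text
......................................
......................................
......................................
......................................
........#######.......................
........###############...............
........#####################.........
........#########################.....
.......##########################.....
.......#########################......
.......#########################......
.......##############......#####......
.......##############........###......
......###############.......#####.....
......###############.......####......
......##############........####......
......##############.......#####......
......##############.......#####......
.....###############.......#####......
.....##########################.......
.....#########################........
........######################........
.............#################........
...................###########........
..........................####........
......................................
......................................
......................................
......................................
......................................
......................................
......................................
[  0   0  38  32 759] [236.40316206 252.54545455] [0.56229749 0.15279851 0.128     ]
[20 11  9  8 57] [241.57894737 250.52631579] [0.56648089 0.14163131 0.128     ]
hub 290.1111111111111 257.8888888888889 [0.54904651 0.0371574  0.122     ]
```

View pics/d1c.png

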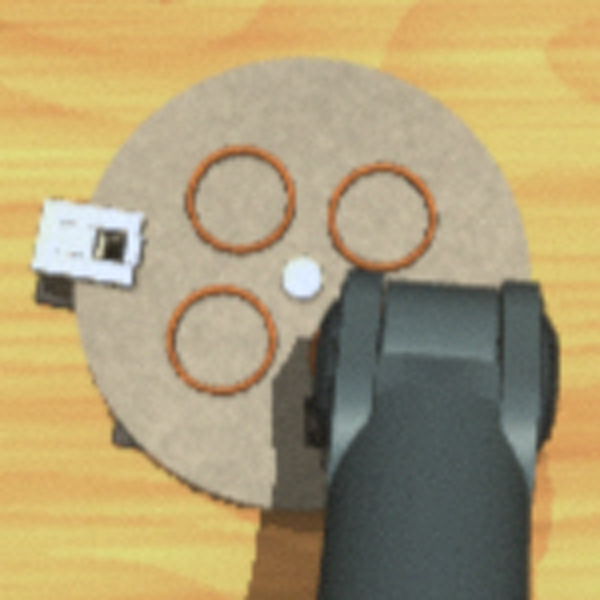

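Through the slot I can see hole edges, and the wheel reads 81.4° against the slot's 79.2°. I drag it back about 4 mm, then let go.

Call:
apply_moves:
  motion:
    - [0,1.2,1.6,0,0,0,0]
    - [0,1.2,1.6,0,0,0,0]
    - [0,0,0,0,0,0,0]
    - [0,0,0,0,0,0,0]
    - [0,0,0,-5,0,0,0]
    - [0,0,0,-20,0,0,0]
    - [0,0,0,-40,0,0,0]
    - [0,30,0,-25,0,0,0]

```text
time: 10.5
eef_pos: [0.433, -0.0216, 0.2254]
orientation: [[-1.0, -0.0, 0.007], [-0.0, 1.0, -0.003], [-0.007, -0.003, -1.0]]
force: [1.0, 0.9, 1.8]
gripper_width: 0.0001
gripper_force: 0.0
```

Call:
apply_moves:
  motion:
    - [0,30,20,0,0,0,0]
    - [0,0,40,0,0,0,0]
    - [0,0,40,0,0,0,0]
    - [0,0,40,0,0,0,0]
    - [0,0,40,0,0,0,0]
    - [0,0,0,0,0,0,0]

```text
time: 11.0
eef_pos: [0.3968, 0.1668, 0.2225]
orientation: [[-1.0, -0.012, 0.001], [-0.012, 1.0, 0.004], [-0.001, 0.004, -1.0]]
force: [-0.1, -0.6, -0.3]
gripper_width: 0.0004
gripper_force: 0.0
```

```bash
python3 ang.py pics/d2.png
```

```text
[0.39699682 0.16252224 0.22201226] [ 0.6691165  -0.15067929 -0.11372532]
[[0.5009, 0.0069], [0.5163, 0.0834], [0.5774, -0.0083], [0.5924, 0.0681]]
0.055 78.98096634552505
0.0548 78.51029738328307
0.0555 78.90339171928241
0.055 78.47149868231003
```

The wheel now stands untouched at about 78.8° with the slot at 79.1°, so it is aligned. Next is the pin, located in both views.

```bash
python3 - <<'E'
from h import *
print("block",cast("top",(141.2,315),.05))
p=cast("top",(128,314),.145);print("pin",p,"side proj",proj("side",p),proj("side",(p[0],p[1],.05)))
im=cv2.imread("pics/top0.png");print(im[308:322,120:150].min(2))
s=optics.grab_frame("side")[:,:,::-1];b=cv2.resize(s[140:215,200:300],None,fx=6,fy=6,interpolation=cv2.INTER_CUBIC);cv2.imwrite("pics/s1.png",cv2.convertScaleAbs(b,alpha=1.5))
print(tool(np.array([.435,.374,.23])-manip.get_obs()["eef_pos"]))
E
```

```text
block [0.4367422  0.37585772 0.05      ]
pin [0.43460037 0.37649405 0.145     ] side proj [232.45828427 152.86452442] [235.62094551 180.65165179]
[[ 51  54  51  51  51  49  45  22  15  16  15  16  16  17  15  16  19  16
   18  17  18  18  15  19  20  17  17  17  16  19]
 [ 49  54  50  52  53  50  40  21  14  17  16  14  16  20  14  14  14  17
   15  13  17  18  17  18  16  18  13  20  15  17]
 [ 52  55  57  54  56  51  37  32  31  25  18  20  16  13  18  14  16  15
   12  16  14  19  16  14  17  18  18  15  13  17]
 [ 55  56  57  56  56  55  62  81  80  61  24  19  21  16  16  17  17  14
   15  12  11  16  15  14  17  16  14  15  17  17]
 [ 57  57  57  56  57  69  90 101 100  86  37  20  23  20  23  24  18  21
   16  14  11  10  12  13  13  16  14  19  15  17]
 [ 55  57  58  57  56  65 100 106 104  95  51  25  20  20  21  19  22  19
   20  16  19  14  14  19  18  13  20  16  16  17]
 [ 55  56  58  56  53  53  98 105 105  88  43  22  21  20  20  20  22  17
   22  22  19  21  20  23  18  15  18  19  16  18]
 [ 57  56  56  55  47  37  68  91  86  59  27  20  22  25  21  20  20  23
   22  21  19  22  24  22  19  19  20  19  14  14]
 [ 58  58  56  54  35  24  36  50  46  28  21  24  24  25  21  19  22  22
   22  24  21  21  20  22  17  19  17  15  17  19]
 [ 57  57  57  51  27  21  22  24  20  19  20  20  21  19  17  20  17  20
   19  21  22  22  21  22  17  14  15  18  19  18]
 [ 58  55  56  43  23  17  14  16  17  16  15  19  19  18  14  18  18  17
   16  16  13  13  16  15  18  16  16  17  17  17]
 [ 59  59  54  31  23  16  17  15  18  17  17  11  15  20  15  17  15  17
   15  17  12  11  11  12  12  16  14  18  16  20]
 [ 61  61  56  25  20  18  19  20  20  17  13  19  16  18  16  16  18  19
   17  18  16  14  14  15  15  19  16  19  21  17]
 [ 61  57  45  22  17  15  18  18  19  19  18  20  20  18  16  18  17  16
   16  17  18  19  17  15  18  21  16  18  17  20]]
[-39.  214.1  -8.7]
```

View pics/s1.png

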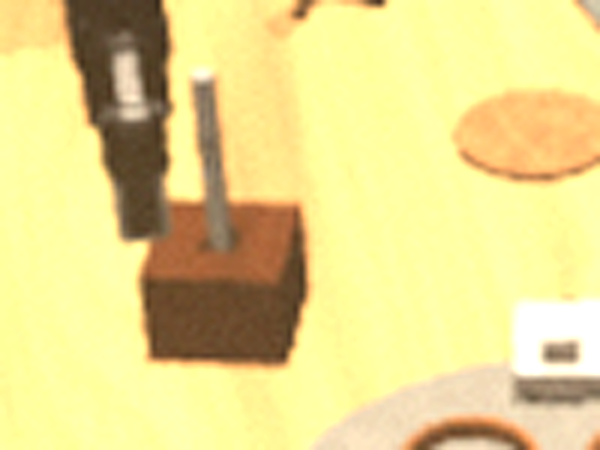

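The pin top is at px (233.8,152.3) in the side view against a predicted (232.5,152.9), so the two views agree. I go to it and grip.

Call:
apply_moves:
  motion:
    - [50,-6.5,35.5,0,0,0,0]
    - [50,-6.5,35.5,0,0,0,0]
    - [50,-6.5,35.5,0,0,0,0]
    - [50,-6.5,35.5,0,0,0,0]
    - [50,-6.5,35.5,0,0,0,0]
    - [50,-6.5,35.5,0,0,0,0]
    - [50,0,0,0,0,0,0]
    - [50,0,0,0,0,0,0]

```text
time: 11.77
eef_pos: [0.4369, 0.3717, 0.2213]
orientation: [[-1.0, -0.002, -0.001], [-0.002, 1.0, -0.002], [0.001, -0.002, -1.0]]
force: [-0.6, -1.1, -0.1]
gripper_width: 0.0497
gripper_force: 0.0
```

```bash
python3 - <<'E'
from h import *
s=manip.get_obs();im=optics.grab_frame("wrist")[:,:,::-1].copy();cv2.imwrite("pics/w1.png",im)
print(s["eef_pos"],tool(np.array([.4355,.376,.103])-s["eef_pos"]))
p=(.4355,.376,.145);u=wproj(p,s);print(u);cv2.circle(im,tuple(int(round(a)) for a in u),4,(0,255,0),1)
cv2.imwrite("pics/w1m.png",im)
E
```

```text
[0.43689097 0.37170496 0.22129438] [  1.3   4.6 118.3]
[329.02866669 254.26768288]
```

View pics/w1m.png

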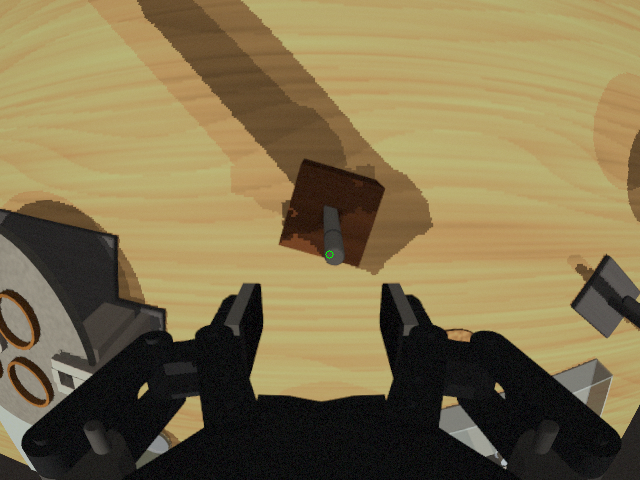

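The pin top shows at (335,257), about 3 mm further in +y than predicted, so I correct for that and descend.

Call:
apply_moves:
  motion:
    - [50,0,4,30,0,0,0]
    - [50,0,3.5,30,0,0,0]
    - [50,0,0,30,0,0,0]
    - [50,0,0,20,0,0,0]
    - [50,0,0,8,0,0,0]
    - [50,0,0,0,0,0,0]
    - [0,0,0,0,0,0,0]
    - [0,0,0,0,0,0,0]
  force: 60

```text
time: 12.48
eef_pos: [0.4386, 0.3786, 0.1062]
orientation: [[-1.0, 0.001, 0.003], [0.001, 1.0, 0.002], [-0.003, 0.002, -1.0]]
force: [-0.1, 0.4, 0.4]
gripper_width: 0.0268
gripper_force: 0.0
```

Call:
apply_moves:
  motion:
    - [0,0,0,0,0,0,0]
    - [0,0,0,0,0,0,0]
    - [0,0,0,0,0,0,0]
    - [0,0,0,0,0,0,0]

```text
time: 12.82
eef_pos: [0.4385, 0.3793, 0.1064]
orientation: [[-1.0, 0.0, 0.003], [0.0, 1.0, 0.002], [-0.003, 0.002, -1.0]]
force: [-0.8, -1.1, 5.5]
gripper_width: 0.0105
gripper_force: 58.5
```

Call:
apply_moves:
  motion:
    - [0,0,0,-25,0,0,0]
    - [0,0,0,-30,0,0,0]
    - [0,0,0,-35,0,0,0]
    - [0,0,0,-35,0,0,0]
    - [0,0,0,-25,0,0,0]
    - [0,-8,-15,-10,0,0,0]
    - [0,-16,-29,0,0,0,0]
    - [0,-16,-30,0,0,0,0]

```text
time: 13.48
eef_pos: [0.4768, 0.3066, 0.266]
orientation: [[-1.0, -0.006, 0.002], [-0.006, 1.0, 0.003], [-0.002, 0.003, -1.0]]
force: [1.0, -0.9, -1.7]
gripper_width: 0.0104
gripper_force: 59.1
```

Call:
apply_moves:
  motion:
    - [0,-16,-30,0,0,0,0]
    - [0,-18,-34,0,0,0,0]
    - [0,-18,-34,0,0,0,0]
    - [0,-16,-30,0,0,0,0]
    - [0,-10,-20,0,0,0,0]
    - [0,-5,-8,0,0,0,0]
    - [0,0,0,0,0,0,0]
    - [0,0,0,0,0,0,0]

```text
time: 14.15
eef_pos: [0.5595, 0.15, 0.2641]
orientation: [[-1.0, -0.001, -0.001], [-0.001, 1.0, 0.001], [0.001, 0.001, -1.0]]
force: [-1.3, 0.4, -1.2]
gripper_width: 0.0106
gripper_force: 59.0
```

```bash
python3 - <<'E'
from h import *
s=manip.get_obs();print(s["eef_pos"],s["force"],s["gripper_width"],s["orientation"].round(3).tolist() if hasattr(s["orientation"],"round") else s["orientation"])
a=[]
for n,(x0,y0,x1,y1) in {"side":(230,60,380,240),"wrist":(120,120,520,400)}.items():
    im=optics.grab_frame(n)[:,:,::-1].copy();cv2.imwrite(f"pics/p1{n}.png",im)
    h=im.shape;c=im[y0:y1,x0:x1];a.append(cv2.resize(c,(400,int(400*c.shape[0]/c.shape[1]))))
for p in [(*s["eef_pos"][:2],.168),(*s["eef_pos"][:2],.308),(.5665,.1416,.128)]:print(proj("side",p),wproj(p,s))
H=max(x.shape[0] for x in a);a=[cv2.copyMakeBorder(x,0,H-x.shape[0],0,0,0) for x in a]
cv2.imwrite("pics/p1.png",cv2.convertScaleAbs(np.hstack(a),alpha=1.4))
E
```

```text
[0.5594752  0.15003896 0.26405325] [-1.25049204  0.40592919 -1.15624461] 0.010580793404467595 [[-1.0, -0.001, -0.001], [-0.001, 1.0, 0.001], [0.001, 0.001, -1.0]]
[289.15697295 184.57508859] [320.89110498 245.58906393]
[287.38553009 135.735264  ] [321.66151187 406.74764997]
[292.86148123 198.87308831] [309.0802069  237.47845394]
```

View pics/p1.png

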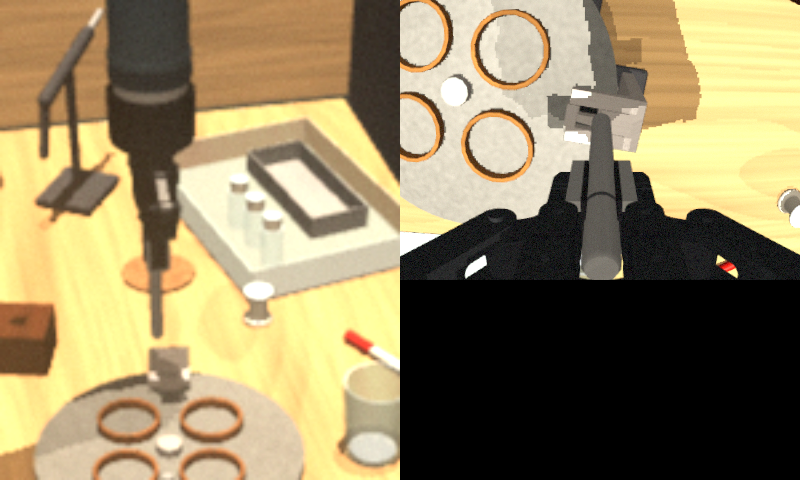

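In the wrist view the pin foot is at about (320,237) and the slot at about (310,231). The side view puts the foot within 1 px of directly under the TCP. I shift over the slot, lower close to it and look again.

Call:
apply_moves:
  motion:
    - [0,-3.5,-4.2,0,0,0,0]
    - [0,-3.5,-4.2,0,0,0,0]
    - [0,0,0,10,0,0,0]
    - [0,0,0,10,0,0,0]
    - [0,0,0,4,0,0,0]
    - [0,0,0,0,0,0,0]
    - [0,0,0,0,0,0,0]

```text
time: 14.83
eef_pos: [0.5664, 0.1403, 0.2392]
orientation: [[-1.0, -0.0, -0.002], [-0.0, 1.0, -0.001], [0.002, -0.001, -1.0]]
force: [0.2, -0.4, -0.6]
gripper_width: 0.0099
gripper_force: 59.0
```

```bash
python3 - <<'E'
from h import *
s=manip.get_obs();print(s["eef_pos"],s["force"],tool(np.array([.5665,.1416,.2])-s["eef_pos"]))
im=optics.grab_frame("wrist")[:,:,::-1].copy();c=cv2.resize(im[190:280,270:370],None,fx=4,fy=4,interpolation=cv2.INTER_CUBIC)
im=optics.grab_frame("side")[:,:,::-1].copy();d=cv2.resize(im[150:240,250:350],None,fx=4,fy=4,interpolation=cv2.INTER_CUBIC)
cv2.imwrite("pics/p2.png",cv2.convertScaleAbs(np.hstack([c,d]),alpha=1.5))
f=s["eef_pos"][2]-.101
for p in [(*s["eef_pos"][:2],f),(.5665,.1416,.128)]:print(proj("side",p),wproj(p,s))
E
```

```text
[0.5663919  0.14027072 0.23918723] [ 0.24091684 -0.44533409 -0.61263979] [-0.2  1.4 39.2]
[292.81278632 195.95567303] [321.19482648 243.26765496]
[292.86148123 198.87308831] [323.23174999 238.64584425]
```

View pics/p2.png

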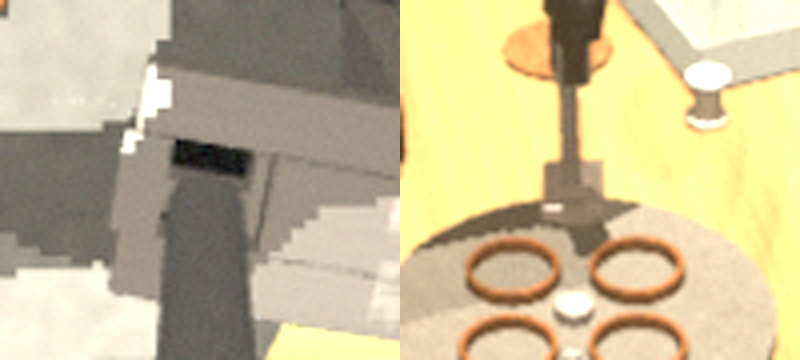

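The foot projects within about 1 mm of the slot centre, so I lower it in small steps while watching the force.

Call:
apply_moves:
  motion:
    - [0,0.5,0,5,0,0,0]
    - [0,0,0,4,0,0,0]
    - [0,0,0,4,0,0,0]
    - [0,0,0,4,0,0,0]
    - [0,0,0,0,0,0,0]

```text
time: 15.35
eef_pos: [0.5658, 0.1401, 0.222]
orientation: [[-1.0, -0.0, -0.002], [-0.0, 1.0, -0.001], [0.002, -0.001, -1.0]]
force: [0.0, 0.4, -0.7]
gripper_width: 0.0103
gripper_force: 59.0
```

Call:
apply_moves:
  motion:
    - [0,0,0,5,0,0,0]
    - [0,0,0,5,0,0,0]
    - [0,0,0,5,0,0,0]
    - [0,0,0,0,0,0,0]

```text
time: 15.68
eef_pos: [0.5656, 0.14, 0.2067]
orientation: [[-1.0, -0.0, -0.003], [-0.0, 1.0, -0.001], [0.003, -0.001, -1.0]]
force: [-0.1, 0.0, -1.0]
gripper_width: 0.0106
gripper_force: 59.0
```

Call:
apply_moves:
  motion:
    - [0,0,0,5,0,0,0]
    - [0,0,0,5,0,0,0]
    - [0,0,0,5,0,0,0]
    - [0,0,0,5,0,0,0]
    - [0,0,0,0,0,0,0]

```text
time: 16.1
eef_pos: [0.5664, 0.1403, 0.1876]
orientation: [[-1.0, -0.0, -0.001], [-0.0, 1.0, -0.0], [0.001, -0.0, -1.0]]
force: [0.4, -0.4, -1.4]
gripper_width: 0.0102
gripper_force: 59.2
```

Call:
apply_moves:
  motion:
    - [0,0,0,5,0,0,0]
    - [0,0,0,5,0,0,0]
    - [0,0,0,5,0,0,0]
    - [0,0,0,5,0,0,0]
    - [0,0,0,0,0,0,0]
    - [0,0,0,0,0,0,0]

```text
time: 16.6
eef_pos: [0.5667, 0.1404, 0.1683]
orientation: [[-1.0, -0.0, 0.0], [-0.0, 1.0, 0.0], [-0.0, 0.0, -1.0]]
force: [0.7, 0.4, 0.3]
gripper_width: 0.0107
gripper_force: 59.4
```

Call:
apply_moves:
  motion:
    - [0,0,0,3,0,0,0]
    - [0,0,0,3,0,0,0]

```text
time: 16.77
eef_pos: [0.567, 0.1403, 0.1631]
orientation: [[-1.0, 0.0, 0.001], [0.0, 1.0, 0.001], [-0.001, 0.001, -1.0]]
force: [-0.1, -0.2, 5.4]
gripper_width: 0.0103
gripper_force: 59.7
```

```bash
python3 - <<'E'
from h import *
s=manip.get_obs();print(s["eef_pos"],s["force"])
im=optics.grab_frame("side")[:,:,::-1].copy();d=cv2.resize(im[130:240,240:350],None,fx=4,fy=4,interpolation=cv2.INTER_CUBIC)
im=optics.grab_frame("wrist")[:,:,::-1].copy();c=cv2.resize(im[180:400,250:450],(400,440))
cv2.imwrite("pics/p3.png",cv2.convertScaleAbs(np.hstack([c,d[:,:390]]),alpha=1.5))
z=s["eef_pos"][2]
for k in (.128,z-.003+.042,z-.003):print(k,proj("side",(.5665,.1404,k)),wproj((.5665,.1404,k),s))
E
```

```text
[0.56700981 0.14031745 0.1631469 ] [-0.13365987 -0.24342374  5.38889503]
0.128 [292.94579772 199.13741971] [321.32311499 285.99262355]
0.2021468974575805 [292.18803431 175.00803508] [321.78720757 393.95974251]
0.16014689745758048 [292.62383179 188.88509051] [321.4746191  321.02926587]
```

View pics/p3.png

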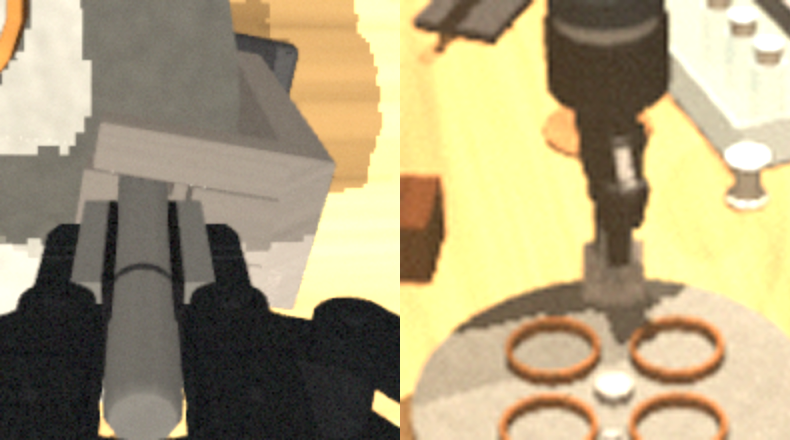

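The pin stands upright with the ring just above the grip, and the 5.4 N while moving shows the plug was being pushed. I release, rise and take a fresh hold near the top.

Call:
apply_moves:
  motion:
    - [32,0,0,0,0,0,0]
    - [32,0,0,0,0,0,0]
    - [32,0,0,0,0,0,0]
    - [32,0,0,0,0,0,0]
    - [32,0,0,0,0,0,0]
    - [32,0,0,-11,0,0,0]
    - [32,0,0,-11,0,0,0]
    - [32,0,0,-11,0,0,0]

```text
time: 17.53
eef_pos: [0.5669, 0.1402, 0.1967]
orientation: [[-1.0, 0.0, 0.001], [0.0, 1.0, 0.0], [-0.001, 0.0, -1.0]]
force: [-0.4, -0.1, 0.5]
gripper_width: 0.0324
gripper_force: 0.0
```

Call:
apply_moves:
  motion:
    - [32,0,0,0,0,0,0]
    - [32,0,0,0,0,0,0]
    - [0,0,0,0,0,0,0]
    - [0,0,0,0,0,0,0]
    - [0,0,0,0,0,0,0]
    - [0,0,0,0,0,0,0]
    - [0,0,0,0,0,0,0]

```text
time: 18.12
eef_pos: [0.5665, 0.1403, 0.1951]
orientation: [[-1.0, -0.0, -0.0], [-0.0, 1.0, -0.0], [0.0, -0.0, -1.0]]
force: [-0.5, -0.4, 0.7]
gripper_width: 0.0101
gripper_force: 58.4
```

Call:
apply_moves:
  motion:
    - [0,0,0,5,0,0,0]
    - [0,0,0,5,0,0,0]
    - [0,0,0,5,0,0,0]
    - [0,0,0,5,0,0,0]
    - [0,0,0,5,0,0,0]
    - [0,0,0,5,0,0,0]
    - [0,0,0,3,0,0,0]
    - [0,0,0,3,0,0,0]

```text
time: 18.78
eef_pos: [0.567, 0.1403, 0.1596]
orientation: [[-1.0, -0.0, 0.001], [-0.0, 1.0, 0.0], [-0.001, 0.0, -1.0]]
force: [-1.0, -0.8, 5.5]
gripper_width: 0.0102
gripper_force: 58.9
```

Call:
apply_moves:
  motion:
    - [0,0,0,2,0,0,0]
    - [0,0,0,2,0,0,0]
    - [0,0,0,0,0,0,0]

```text
time: 19.03
eef_pos: [0.5672, 0.1404, 0.1561]
orientation: [[-1.0, 0.0, 0.001], [0.0, 1.0, 0.0], [-0.001, 0.0, -1.0]]
force: [-1.4, -0.7, 7.0]
gripper_width: 0.0101
gripper_force: 59.1
```

Call:
apply_moves:
  motion:
    - [0,0,0,1,0,0,0]
    - [0,0,0,1,0,0,0]
    - [0,0,0,0,0,0,0]

```text
time: 19.28
eef_pos: [0.5682, 0.1404, 0.1559]
orientation: [[-1.0, 0.0, 0.003], [0.0, 1.0, 0.001], [-0.003, 0.001, -1.0]]
force: [-1.3, -0.9, 12.9]
gripper_width: 0.0101
gripper_force: 59.8
```

The force rises without motion, so the pin is at the stop. I release, rise and re-measure the pots.

Call:
apply_moves:
  motion:
    - [0,0,0,0,0,0,0]
    - [0,0,0,-1,0,0,0]
    - [34,0,0,0,0,0,0]
    - [34,0,0,0,0,0,0]
    - [34,0,0,0,0,0,0]
    - [34,0,0,0,0,0,0]
    - [34,0,0,-20,0,0,0]
    - [34,0,0,-40,0,0,0]

```text
time: 19.95
eef_pos: [0.5617, 0.1392, 0.2084]
orientation: [[-1.0, -0.0, -0.013], [-0.0, 1.0, -0.005], [0.013, -0.005, -1.0]]
force: [1.9, 1.5, 0.0]
gripper_width: 0.0336
gripper_force: 0.0
```

Call:
apply_moves:
  motion:
    - [34,0,0,-25,0,0,0]
    - [34,25,-25,0,0,0,0]
    - [34,25,-25,0,0,0,0]
    - [50,25,-30,0,0,0,0]
    - [50,20,-30,0,0,0,0]
    - [50,0,0,0,0,0,0]

```text
time: 20.45
eef_pos: [0.4666, 0.0229, 0.2378]
orientation: [[-1.0, 0.009, -0.006], [0.009, 1.0, -0.002], [0.006, -0.002, -1.0]]
force: [-0.4, -0.9, 0.4]
gripper_width: 0.0501
gripper_force: 0.0
```

```bash
cat >> h.py <<'E'
def pots(save=None):
    im=optics.grab_frame("top")[:,:,::-1].copy()
    if save:cv2.imwrite(save,im)
    g=im.max(2);m=((g<70)).astype(np.uint8);m[:, :365]=0;m[:225]=0;m[345:]=0;m[:,520:]=0
    for q in cv2.findContours(m,cv2.RETR_EXTERNAL,cv2.CHAIN_APPROX_NONE)[0]:
        if cv2.contourArea(q)>60:
            (x,y),r=cv2.minEnclosingCircle(q);M=cv2.moments(q);print("pot",round(r,1),np.round([x,y],1),np.round([M["m10"]/M["m00"],M["m01"]/M["m00"]],1),cast("top",(M["m10"]/M["m00"],M["m01"]/M["m00"]),.046).round(4))
    return im
E
python3 - <<'E'
from h import *
s=manip.get_obs();print(s["eef_pos"],s["qpos"])
im=pots("pics/t3.png");P=cups(im);print(P.round(4).tolist())
E
```

```text
[0.46664535 0.0228984  0.23775918] [-30.4123597    2.55457731  23.23247887 117.53874536  -1.06265781
  60.47088502  82.80138764]
pot 7.6 [494. 331.] [491.1 331.1] [ 0.3829 -0.4129  0.046 ]
pot 10.2 [463.9 312.5] [463.9 312.6] [ 0.426  -0.3537  0.046 ]
pot 9.7 [424.  259.5] [424.  259.3] [ 0.55   -0.2693  0.046 ]
pot 10.3 [461.2 253.7] [461.2 253.5] [ 0.5617 -0.3563  0.046 ]
[[0.578, -0.0083], [0.5925, 0.0681]]
```

The mask finds all three pots where they were first seen. I fetch the first one at about (0.551,-0.271).

Call:
apply_moves:
  motion:
    - [60,-10.5,-37,0,0,0,0]
    - [60,-10.5,-37,0,0,0,0]
    - [60,-10.5,-37,0,0,0,0]
    - [60,-10.5,-37,0,0,0,0]
    - [60,-10.5,-37,0,0,0,0]
    - [60,-10.5,-37,0,0,0,0]
    - [60,-10.5,-37,0,0,0,0]
    - [60,-10.5,-35,0,0,0,0]

```text
time: 21.17
eef_pos: [0.5571, -0.2648, 0.2387]
orientation: [[-1.0, -0.002, 0.0], [-0.002, 1.0, -0.0], [-0.0, -0.0, -1.0]]
force: [0.1, 0.3, 0.1]
gripper_width: 0.0598
gripper_force: 0.0
```

Call:
apply_moves:
  motion:
    - [60,0,0,0,0,0,0]
    - [60,0,0,0,0,0,0]
    - [60,0,0,0,0,0,0]

```text
time: 21.42
eef_pos: [0.5563, -0.2624, 0.2383]
orientation: [[-1.0, -0.001, -0.001], [-0.001, 1.0, 0.001], [0.001, 0.001, -1.0]]
force: [-0.4, 1.7, 0.0]
gripper_width: 0.0603
gripper_force: 0.0
```

```bash
cat > wp.py <<'E'
from h import *
import sys
s=manip.get_obs();im=optics.grab_frame("wrist")[:,:,::-1].copy();cv2.imwrite(sys.argv[1],im)
print(s["eef_pos"],np.round(s["qpos"],1))
for p in [(.551,-.271),(.5615,-.357),(.4255,-.355)]:
    u=wproj((*p,.046),s);x,y=map(int,np.round(u));best=None
    if not(30<x<610 and 30<y<450):continue
    x0,y0=x-35,y-35;m=(im[y0:y+35,x0:x+35].max(2)<60).astype(np.uint8)
    n,l,st,ce=cv2.connectedComponentsWithStats(m)
    for i in range(1,n):
        if st[i,4]>150:
            c=ce[i]+[x0,y0];w=wcast(c,.046,s);print(p,u.round(1),"comp",st[i],c.round(1),w.round(4),tool([*(w[:2]-s["eef_pos"][:2]),.037-s["eef_pos"][2]],s))
E
python3 wp.py pics/w2.png
```

```text
[ 0.55627154 -0.26243275  0.23830546] [ -5.8  21.3  34.   98.7 -13.1  64.1 122.2]
(0.551, -0.271) [310.8 204.7] comp [  12   15   42   44 1427] [308.7 207.1] [ 0.5531 -0.2728  0.046 ] [  2.9 -10.6 201.3]
(0.5615, -0.357) [214.4 216.8] comp [  14   17   41   42 1313] [212.7 220. ] [ 0.5644 -0.3588  0.046 ] [ -8.2 -96.6 201.2]
(0.4255, -0.355) [211.9  61.9] comp [ 11  19  45  43 993] [207.1  65.7] [ 0.4285 -0.3593  0.046 ] [127.7 -96.9 201.4]
```

View pics/w2.png

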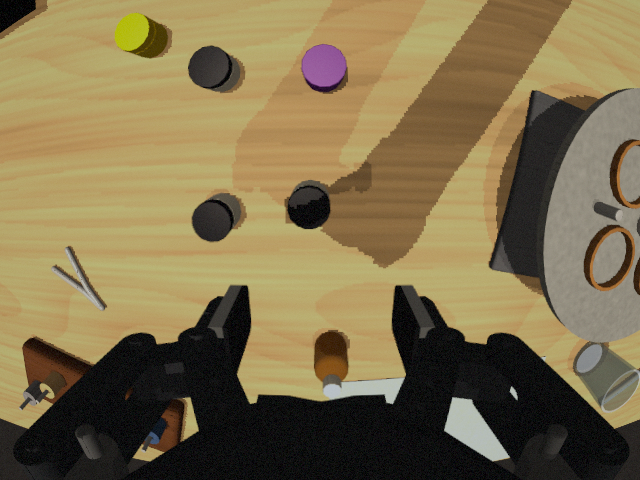

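The wrist view shows three black lids at (309,207), (213,220) and (211,68), with purple and yellow look-alikes beside them. I go down on the first pot.

Call:
apply_moves:
  motion:
    - [60,2,-5,38,0,0,0]
    - [60,2,-5,38,0,0,0]
    - [60,0,0,38,0,0,0]
    - [60,0,0,38,0,0,0]
    - [60,0,0,29,0,0,0]
    - [60,0,0,20,0,0,0]
    - [60,0,0,0,0,0,0]
    - [60,0,0,0,0,0,0]

```text
time: 22.13
eef_pos: [0.5514, -0.2709, 0.0372]
orientation: [[-1.0, -0.003, -0.002], [-0.003, 1.0, 0.002], [0.002, 0.002, -1.0]]
force: [-0.0, -0.3, -0.4]
gripper_width: 0.06
gripper_force: 0.0
```

Call:
apply_moves:
  motion:
    - [20,0,0,0,0,0,0]
    - [20,0,0,0,0,0,0]
    - [20,0,0,0,0,0,0]
    - [20,0,0,0,0,0,0]
    - [20,0,0,0,0,0,0]
    - [20,0,0,0,0,0,0]
  force: 30

```text
time: 22.63
eef_pos: [0.5537, -0.2743, 0.0408]
orientation: [[-1.0, -0.0, 0.004], [-0.0, 1.0, -0.001], [-0.004, -0.001, -1.0]]
force: [-0.3, 1.1, 7.3]
gripper_width: 0.0369
gripper_force: 30.6
```

Call:
apply_moves:
  motion:
    - [20,0,0,-30,0,0,0]
    - [20,0,0,-40,0,0,0]
    - [20,0,0,-40,0,0,0]
    - [20,0,0,-40,0,0,0]
    - [20,0,0,-40,0,0,0]
    - [20,-3,30,-10,0,0,0]
    - [20,-3,36,0,0,0,0]
    - [20,-3,36,0,0,0,0]

```text
time: 23.3
eef_pos: [0.5611, -0.1727, 0.2409]
orientation: [[-1.0, 0.004, 0.005], [0.004, 1.0, -0.001], [-0.005, -0.001, -1.0]]
force: [-0.2, 0.8, -1.3]
gripper_width: 0.0367
gripper_force: 30.3
```

Call:
apply_moves:
  motion:
    - [20,-4,36,0,0,0,0]
    - [20,-4,36,0,0,0,0]
    - [20,-4,36,0,0,0,0]
    - [20,-3,36,0,0,0,0]
    - [20,-2,18,0,0,0,0]
    - [20,0,0,0,0,0,0]
    - [20,0,0,0,0,0,0]

```text
time: 23.88
eef_pos: [0.5774, -0.0078, 0.2383]
orientation: [[-1.0, -0.004, -0.0], [-0.004, 1.0, 0.0], [0.0, 0.0, -1.0]]
force: [0.6, -1.5, -0.0]
gripper_width: 0.037
gripper_force: 30.3
```

Call:
apply_moves:
  motion:
    - [20,0,0,30,0,0,0]
    - [20,0,0,30,0,0,0]
    - [20,0,0,14,0,0,0]
    - [20,0,0,6,0,0,0]
    - [20,0,0,5,0,0,0]
    - [20,0,0,0,0,0,0]
    - [20,0,0,0,0,0,0]

```text
time: 24.47
eef_pos: [0.5787, -0.0109, 0.1545]
orientation: [[-1.0, 0.002, 0.003], [0.002, 1.0, -0.0], [-0.003, -0.0, -1.0]]
force: [0.9, -0.5, -0.3]
gripper_width: 0.037
gripper_force: 30.3
```

Call:
apply_moves:
  motion:
    - [20,0,1,1,0,0,0]
    - [20,0,0,1,0,0,0]
    - [20,0,0,0,0,0,0]

```text
time: 24.72
eef_pos: [0.5788, -0.0088, 0.1528]
orientation: [[-1.0, -0.0, 0.003], [-0.0, 1.0, 0.0], [-0.003, 0.0, -1.0]]
force: [-0.7, -0.2, 4.5]
gripper_width: 0.0374
gripper_force: 30.6
```

It touches the cup floor at 4.5 N. I release and go to the second pot.

Call:
apply_moves:
  motion:
    - [48,0,0,0,0,0,0]
    - [48,0,0,0,0,0,0]
    - [48,0,0,0,0,0,0]
    - [48,0,0,0,0,0,0]
    - [48,0,0,-20,0,0,0]
    - [48,0,0,-35,0,0,0]
    - [48,0,0,-30,0,0,0]
    - [60,2,-30,0,0,0,0]

```text
time: 25.38
eef_pos: [0.581, -0.0308, 0.2426]
orientation: [[-1.0, -0.012, 0.012], [-0.012, 1.0, 0.006], [-0.012, 0.006, -1.0]]
force: [1.6, 1.0, 1.1]
gripper_width: 0.0586
gripper_force: 0.0
```

Call:
apply_moves:
  motion:
    - [60,2,-38,0,0,0,0]
    - [60,2,-38,0,0,0,0]
    - [60,2,-38,0,0,0,0]
    - [60,2,-38,0,0,0,0]
    - [60,2,-38,0,0,0,0]
    - [60,1,-38,0,0,0,0]
    - [60,1,-38,0,0,0,0]
    - [60,1,-38,0,0,0,0]

```text
time: 26.05
eef_pos: [0.5623, -0.3442, 0.236]
orientation: [[-1.0, -0.0, -0.0], [-0.0, 1.0, 0.0], [0.0, 0.0, -1.0]]
force: [-0.1, 0.2, 0.4]
gripper_width: 0.0604
gripper_force: 0.0
```

Call:
apply_moves:
  motion:
    - [60,0,-16,0,0,0,0]
    - [60,0,0,0,0,0,0]
    - [60,0,0,0,0,0,0]
    - [60,0,0,0,0,0,0]

```text
time: 26.38
eef_pos: [0.5631, -0.357, 0.2356]
orientation: [[-1.0, -0.002, -0.0], [-0.002, 1.0, 0.002], [0.0, 0.002, -1.0]]
force: [0.5, -0.2, 0.3]
gripper_width: 0.0603
gripper_force: 0.0
```

```bash
python3 wp.py pics/w3.png; python3 -c "
from h import *
pots('pics/t4.png')"
```

```text
[ 0.5631072  -0.35704148  0.23561783] [  2.9  27.8  35.1  91.2 -17.1  66.5 131.8]
(0.5615, -0.357) [320.6 209.4] comp [   9   17   43   44 1484] [315.8 212.7] [ 0.5644 -0.3612  0.046 ] [ -1.4  -4.5 198.6]
(0.4255, -0.355) [323.5  48.7] comp [  10   19   43   44 1040] [323.7  53.1] [ 0.4293 -0.3549  0.046 ] [133.7   2.  198.7]
pot 79.4 [466.5 284.5] [478.9 288.4] [ 0.4802 -0.3918  0.046 ]
```

Call:
apply_moves:
  motion:
    - [60,0,-2,38,0,0,0]
    - [60,0,-1.5,38,0,0,0]
    - [60,0,0,38,0,0,0]
    - [60,0,0,38,0,0,0]
    - [60,0,0,28,0,0,0]
    - [60,0,0,18,0,0,0]
    - [60,0,0,0,0,0,0]
    - [60,0,0,0,0,0,0]

```text
time: 27.15
eef_pos: [0.5627, -0.3599, 0.0372]
orientation: [[-1.0, -0.003, -0.002], [-0.003, 1.0, 0.002], [0.002, 0.002, -1.0]]
force: [-0.5, 0.4, 0.8]
gripper_width: 0.0602
gripper_force: 0.0
```

Call:
apply_moves:
  motion:
    - [20,0,0,0,0,0,0]
    - [20,0,0,0,0,0,0]
    - [20,0,0,0,0,0,0]
    - [20,0,0,0,0,0,0]
    - [20,0,0,0,0,0,0]
    - [20,0,0,0,0,0,0]

```text
time: 27.65
eef_pos: [0.5646, -0.3632, 0.041]
orientation: [[-1.0, -0.0, 0.004], [-0.0, 1.0, -0.002], [-0.004, -0.002, -1.0]]
force: [1.0, 0.6, 6.1]
gripper_width: 0.0373
gripper_force: 30.6
```

Call:
apply_moves:
  motion:
    - [20,0,0,-30,0,0,0]
    - [20,0,0,-40,0,0,0]
    - [20,0,0,-40,0,0,0]
    - [20,0,0,-40,0,0,0]
    - [20,0,0,-40,0,0,0]
    - [20,-2,30,-12,0,0,0]
    - [20,-3,36,0,0,0,0]
    - [20,-3,36,0,0,0,0]

```text
time: 28.32
eef_pos: [0.5707, -0.2616, 0.243]
orientation: [[-1.0, 0.004, 0.005], [0.004, 1.0, -0.002], [-0.005, -0.002, -1.0]]
force: [0.2, -0.1, -0.9]
gripper_width: 0.0375
gripper_force: 30.3
```

Call:
apply_moves:
  motion:
    - [20,-3,36,0,0,0,0]
    - [20,-3,36,0,0,0,0]
    - [20,-3,36,0,0,0,0]
    - [20,-2,36,0,0,0,0]
    - [20,-2,36,0,0,0,0]
    - [20,-2,36,0,0,0,0]
    - [20,-2,36,0,0,0,0]
    - [20,-2,36,0,0,0,0]

```text
time: 28.98
eef_pos: [0.5891, 0.0291, 0.2405]
orientation: [[-1.0, 0.001, 0.0], [0.001, 1.0, 0.0], [-0.0, 0.0, -1.0]]
force: [0.8, -0.7, -0.5]
gripper_width: 0.0371
gripper_force: 30.3
```

Call:
apply_moves:
  motion:
    - [20,-2,30,0,0,0,0]
    - [20,0,10,0,0,0,0]
    - [20,0,0,0,0,0,0]
    - [20,0,0,0,0,0,0]

```text
time: 29.32
eef_pos: [0.5913, 0.0671, 0.2402]
orientation: [[-1.0, -0.001, -0.0], [-0.001, 1.0, -0.001], [0.0, -0.001, -1.0]]
force: [-0.7, -0.7, -0.4]
gripper_width: 0.0371
gripper_force: 30.4
```

Call:
apply_moves:
  motion:
    - [20,-0.5,1.5,30,0,0,0]
    - [20,0,1,30,0,0,0]
    - [20,0,0,16,0,0,0]
    - [20,0,0,6,0,0,0]
    - [20,0,0,4,0,0,0]
    - [20,0,0,2,0,0,0]
    - [20,0,0,0,0,0,0]

```text
time: 29.9
eef_pos: [0.5932, 0.0686, 0.1536]
orientation: [[-1.0, 0.002, 0.002], [0.002, 1.0, -0.0], [-0.002, -0.0, -1.0]]
force: [0.4, -0.0, 0.0]
gripper_width: 0.0371
gripper_force: 30.5
```

Call:
apply_moves:
  motion:
    - [20,0,0,1.5,0,0,0]
    - [20,0,0,0,0,0,0]
    - [48,0,0,0,0,0,0]
    - [48,0,0,0,0,0,0]
    - [48,0,0,0,0,0,0]
    - [48,0,0,0,0,0,0]
    - [48,0,0,-20,0,0,0]
    - [48,0,0,-35,0,0,0]

```text
time: 30.57
eef_pos: [0.5881, 0.0703, 0.2015]
orientation: [[-1.0, -0.001, -0.01], [-0.001, 1.0, -0.003], [0.01, -0.003, -1.0]]
force: [0.0, 0.4, -0.5]
gripper_width: 0.048
gripper_force: 0.0
```

Call:
apply_moves:
  motion:
    - [48,0,0,-30,0,0,0]
    - [60,14,-35,0,0,0,0]
    - [60,14,-35,0,0,0,0]
    - [60,14,-36,0,0,0,0]
    - [60,14,-36,0,0,0,0]
    - [60,14,-36,0,0,0,0]
    - [60,14,-36,0,0,0,0]
    - [60,14,-36,0,0,0,0]

```text
time: 31.23
eef_pos: [0.4931, -0.1811, 0.2358]
orientation: [[-1.0, -0.0, 0.001], [-0.0, 1.0, 0.0], [-0.001, 0.0, -1.0]]
force: [0.6, -0.5, 0.1]
gripper_width: 0.0599
gripper_force: 0.0
```

Call:
apply_moves:
  motion:
    - [60,14,-36,0,0,0,0]
    - [60,14,-36,0,0,0,0]
    - [60,14,-36,0,0,0,0]
    - [60,14,-36,0,0,0,0]
    - [60,12,-30,0,0,0,0]
    - [60,0,0,0,0,0,0]
    - [60,0,0,0,0,0,0]

```text
time: 31.82
eef_pos: [0.4242, -0.3564, 0.2359]
orientation: [[-1.0, 0.006, -0.0], [0.006, 1.0, -0.001], [0.0, -0.001, -1.0]]
force: [0.4, 1.2, -0.1]
gripper_width: 0.0597
gripper_force: 0.0
```

```bash
python3 wp.py pics/w4.png
```

```text
[ 0.42418722 -0.3563685   0.23590251] [ -1.3  15.3  43.1 107.6 -11.7  61.6 136. ]
(0.551, -0.271) [407.7 336.3] comp [  19    0   51   70 3063] [418.2 334.9] [ 0.55   -0.2603  0.046 ] [-125.3   97.   198.8]
(0.4255, -0.355) [322.8 212.6] comp [   9   14   43   45 1483] [318.4 214. ] [ 0.4267 -0.3588  0.046 ] [ -2.6  -2.2 198.9]
```

Call:
apply_moves:
  motion:
    - [60,-1,-1,38,0,0,0]
    - [60,0,-1,38,0,0,0]
    - [60,0,0,38,0,0,0]
    - [60,0,0,38,0,0,0]
    - [60,0,0,28,0,0,0]
    - [60,0,0,18,0,0,0]
    - [60,0,0,0,0,0,0]
    - [60,0,0,0,0,0,0]

```text
time: 32.53
eef_pos: [0.4276, -0.3533, 0.0367]
orientation: [[-1.0, -0.003, -0.002], [-0.003, 1.0, 0.002], [0.002, 0.002, -1.0]]
force: [0.4, -0.0, 0.7]
gripper_width: 0.0602
gripper_force: 0.0
```

Call:
apply_moves:
  motion:
    - [20,0,0,0,0,0,0]
    - [20,0,0,0,0,0,0]
    - [20,0,0,0,0,0,0]
    - [20,0,0,0,0,0,0]
    - [20,0,0,0,0,0,0]
    - [20,0,0,0,0,0,0]

```text
time: 33.03
eef_pos: [0.4289, -0.3566, 0.0398]
orientation: [[-1.0, -0.0, 0.004], [-0.0, 1.0, -0.001], [-0.004, -0.001, -1.0]]
force: [-0.2, 0.4, 6.1]
gripper_width: 0.0369
gripper_force: 30.7
```

Call:
apply_moves:
  motion:
    - [20,0,0,-30,0,0,0]
    - [20,0,0,-40,0,0,0]
    - [20,0,0,-40,0,0,0]
    - [20,0,0,-40,0,0,0]
    - [20,0,0,-40,0,0,0]
    - [20,-7,30,-12,0,0,0]
    - [20,-7,36,0,0,0,0]
    - [20,-7,36,0,0,0,0]

```text
time: 33.7
eef_pos: [0.4485, -0.2544, 0.242]
orientation: [[-1.0, 0.004, 0.005], [0.004, 1.0, -0.001], [-0.005, -0.001, -1.0]]
force: [0.4, 1.3, -1.3]
gripper_width: 0.0369
gripper_force: 30.4
```

Call:
apply_moves:
  motion:
    - [20,-7,36,0,0,0,0]
    - [20,-7,36,0,0,0,0]
    - [20,-7,36,0,0,0,0]
    - [20,-7,36,0,0,0,0]
    - [20,-7,36,0,0,0,0]
    - [20,-7,36,0,0,0,0]
    - [20,-7,30,0,0,0,0]
    - [20,-3,12,0,0,0,0]

```text
time: 34.37
eef_pos: [0.5003, 0.0101, 0.2399]
orientation: [[-1.0, -0.007, 0.0], [-0.007, 1.0, 0.003], [-0.001, 0.003, -1.0]]
force: [0.4, 0.6, -0.7]
gripper_width: 0.0368
gripper_force: 30.4
```

Call:
apply_moves:
  motion:
    - [20,0,0,0,0,0,0]
    - [20,0,0,0,0,0,0]

```text
time: 34.53
eef_pos: [0.4997, 0.0037, 0.2397]
orientation: [[-1.0, -0.001, -0.0], [-0.001, 1.0, -0.001], [0.0, -0.001, -1.0]]
force: [-0.5, -1.0, -0.1]
gripper_width: 0.037
gripper_force: 30.4
```

Call:
apply_moves:
  motion:
    - [20,-0.5,2,30,0,0,0]
    - [20,0,2,30,0,0,0]
    - [20,0,0,16,0,0,0]
    - [20,0,0,6,0,0,0]
    - [20,0,0,4,0,0,0]
    - [20,0,0,2,0,0,0]
    - [20,0,0,0,0,0,0]

```text
time: 35.12
eef_pos: [0.5013, 0.0071, 0.1526]
orientation: [[-1.0, 0.002, 0.001], [0.002, 1.0, -0.0], [-0.001, -0.0, -1.0]]
force: [-0.4, -0.2, -0.4]
gripper_width: 0.0371
gripper_force: 30.4
```

Call:
apply_moves:
  motion:
    - [20,0,0,1.5,0,0,0]
    - [20,0,0,0,0,0,0]
    - [48,0,0,0,0,0,0]
    - [48,0,0,0,0,0,0]
    - [48,0,0,0,0,0,0]
    - [48,0,0,0,0,0,0]
    - [48,0,0,-20,0,0,0]
    - [48,0,0,-35,0,0,0]

```text
time: 35.78
eef_pos: [0.4968, 0.0082, 0.202]
orientation: [[-1.0, -0.001, -0.01], [-0.001, 1.0, -0.003], [0.01, -0.003, -1.0]]
force: [0.2, 0.6, 0.3]
gripper_width: 0.0479
gripper_force: 0.0
```

Call:
apply_moves:
  motion:
    - [48,0,0,-40,0,0,0]
    - [48,0,0,-40,0,0,0]
    - [48,25,-30,-20,0,0,0]
    - [48,30,-30,0,0,0,0]
    - [48,30,-30,0,0,0,0]
    - [48,0,-30,0,0,0,0]
    - [48,0,-30,0,0,0,0]
    - [48,0,0,0,0,0,0]

```text
time: 36.45
eef_pos: [0.4165, -0.1457, 0.3048]
orientation: [[-1.0, 0.01, 0.002], [0.01, 1.0, -0.001], [-0.002, -0.001, -1.0]]
force: [-0.2, -0.4, 0.8]
gripper_width: 0.0482
gripper_force: 0.0
```

```bash
python3 - <<'E'
from h import *
print(manip.get_obs()["eef_pos"])
a=optics.grab_frame("top")[:,:,::-1].copy();b=optics.grab_frame("side")[:,:,::-1].copy();cv2.imwrite("pics/f_top.png",a)
for x,y in [(.5009,.0069),(.5776,-.0083),(.5924,.0681)]:
    u=proj("top",(x,y,.158));x0,y0=(u-18).astype(int);m=(a[y0:y0+36,x0:x0+36].max(2)<70).astype(np.uint8)
    n,l,st,ce=cv2.connectedComponentsWithStats(m)
    for i in range(1,n):
        if st[i,4]>100:print((x,y),st[i],cast("top",ce[i]+[x0,y0],.158).round(4))
v=np.hstack([cv2.resize(a[190:340,200:350],(400,400)),cv2.resize(b[150:300,220:370],(400,400))])
cv2.imwrite("pics/f.png",cv2.convertScaleAbs(v,alpha=1.5))
E
```

```text
[ 0.41651819 -0.14569622  0.30484243]
(0.5009, 0.0069) [  8  11  20  20 294] [0.4977 0.008  0.158 ]
(0.5776, -0.0083) [  8   8  21  21 313] [ 0.5783 -0.0072  0.158 ]
(0.5924, 0.0681) [ 10   9  20  21 311] [0.5915 0.0662 0.158 ]
```

View pics/f.png

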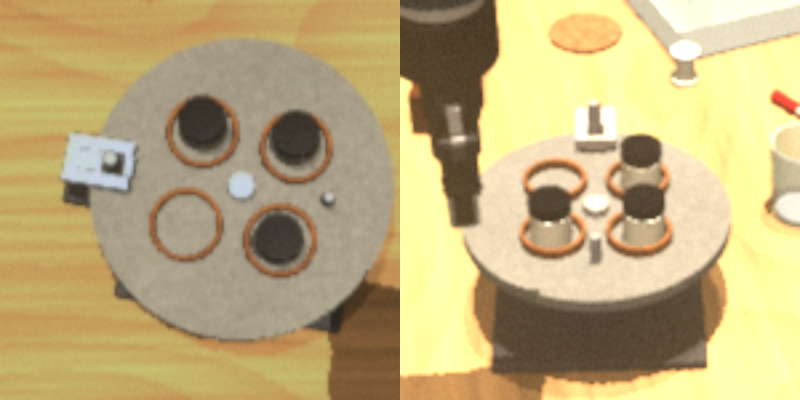

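All three pots stand in cups within about 4 mm of their centres, and the pin is home in the fork. I hand it in.

```bash
python3 -c "
from bench import workorder
print(workorder.close_job())"
```

```text
the job is handed in; nothing more can be done
None
```

I handed the job in, but no pass or fail came back: the wheel spun free past two turns and was stopped by finger with its hole under the slot. The pin was pushed half way, re-held and pushed home, and all three pots present stand in cups within about 4 mm of centre.

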